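# Cure and park a resoled shoe on its tipping carrier

## Task

Take the carrier with the resoled shoe by its handle out of the stand it is in, carry it to the lamp and hold the shoe there, centred on the lamp's spot and upright, for a good five seconds so that the sole bond cures. Then seat the carrier fully down in the empty stand, the shoe upright, and let go. Once the bob is out of its slot the shoe wants to tip over sideways, and nothing but your tilting of the carrier keeps it up: never let it lean far over, do not bump the lamp, and leave the other things on the bench where they are.

Things in the scene. Friction and masses are not known exactly. Their poses are not given: they have to be found in the camera images.
- carrier: Loose carrier, 0.34 kg: aluminium beam 50 mm wide (y), 30 mm thick (z), x -60 to +110 mm, with a handle on top and a pivot pin (axis x) at (150, 0, 15) mm that bears the rocker with the shoe. Origin on the beam's underside below the handle; x along the beam to the shoe (away from the robot), z up. A weight lies on its rear, up to z 42 mm. All balances 82 mm ahead of the handle.
- handle (a point): Grip point 70 mm above the carrier's origin, axes as the carrier. The handle is an upright wooden block 30 mm thick (x) and 60 mm wide (y), from 30 to 90 mm above the beam's underside; pinch its 30 mm thickness from above, fingers closing along the carrier's x.
- rocker (a joint): Rocker's angle on the carrier (rad), 0 = square to it, + turns about the carrier's x: shoe leans to the carrier's -y; stops +-0.45. Rocker: 0.45 kg (+-5%), inertia about pivot 0.0029 kg m2, centre of mass 15 mm above pivot (tipping moment 0.068 Nm/rad of lean); centring spring to the carrier 0.055 Nm/rad, damping 0.001: tips with time constant 0.47 s; carrier roll steers it through the spring.
- shoe (a point): Centre of the shoe, on the post 85 mm above the pivot; it turns with the rocker, z along the post (up when upright). The upside-down child's shoe is 200 mm long along the carrier's y, 73 mm wide, and spans 59 to 134 mm above the pivot.
- bob (a point): Centre of the round end of the steel bob, on the post 60 mm below the pivot. The bob is an upright cylinder 30 mm in diameter with a hemispherical lower end, its lowest point 75 mm below the pivot.
- home_stand: Fixed stand where the carrier starts. Origin on the table, axes as the seated carrier's, whose origin is then at (0, 0, 85) mm here. Pedestal x -70 to 110 mm, 110 mm wide; beam lies between flared fences (gap 54, at the top 84 mm, up to z 122 mm). At x 125 to 175 mm a slot 35 mm wide, flared above z 45 to 80 mm at z 68 mm, holds the bob, shoe upright to 0.07 rad. Clear of all when raised 80 mm.
- drying_stand: Fixed, empty stand for the cured shoe, the same shape and axes as the home stand: the carrier is seated when its origin is at (0, 0, 85) mm of this frame, axes parallel, bob in the slot. Play along x is 15 mm either way.
- lamp_spot (a point): Spot of the curing lamp, in the air 265 mm above the table and 140 mm towards the robot from the centre of the squat grey lamp (100 x 170 mm, 110 mm high, tilted window on top). Hold the centre of the shoe here, to within 40 mm; the carrier's x within about 0.3 rad of straight ahead.
- hammer: Bystander, to be left alone: hammer lying between the stands.
- polish_tin: Bystander, to be left alone: flat tin, 72 mm across, 28 mm high.
- brush: Bystander, to be left alone: shoe brush.
- glue: Bystander, to be left alone: glue jar, 60 mm across, 110 mm high.
- nail_box: Bystander, to be left alone: open clear box 170 x 220 x 90 mm.
- heel_stack: Bystander, to be left alone: stack of rubber heels, 60 mm across, 50 mm high.
- awl: Bystander, to be left alone: awl, lying.
- lamp: Fixed curing lamp, not to be bumped: squat grey housing 100 x 170 mm (x, y), about 105 mm high, with a tilted bright window on top. Origin on the table under its centre.

How it is judged (in metres and radians):
On the way, in this order (a step that is already met when the one before it is completed fails the run):
1. the shoe is held in the air within 45 mm of the lamp's spot, upright to 0.12 rad, for 4.5 s without a break (distance between shoe and lamp_spot below 0.045 m and angle between shoe's own z axis and vertical below 0.12 rad), for 4.5 s.
2. the carrier is fully down in the empty stand, the bob in its slot and the shoe upright (x of carrier in the frame of drying_stand between -0.02 and 0.02 m and y of carrier in the frame of drying_stand between -0.01 and 0.01 m and z of carrier in the frame of drying_stand between 0.079 and 0.093 m and angle between the x axis of carrier and the x axis of drying_stand, either way round below 0.1 rad and angle between carrier's own z axis and vertical below 0.06 rad and z of bob in the frame of drying_stand below 0.055 m and angle between shoe's own z axis and vertical below 0.15 rad), for 0.3 s.
At the end, for the whole second after the job is handed in: The carrier is released and at rest in the empty (drying) stand: its origin within 20 mm along x, 10 mm along y and 7 mm in height of the seated place, parallel to within 0.1 rad, level to 0.06 rad, the bob in the slot and the shoe upright to 0.15 rad (all of step 2 and linear speed of carrier below 0.02 m/s and velocity of joint rocker between -0.1 and 0.1 rad/s); the robot touches nothing.
It fails at once if the shoe leans over by more than 0.3 rad (not (angle between shoe's own z axis and vertical below 0.3 rad)).
It fails at once if the carrier with its shoe bumps the lamp (contact force between carrier and lamp above 3 N).
It fails at once if the arm bumps the lamp (contact force between the arm and lamp above 3 N).
It fails at once if another thing on the bench is shifted by more than 30 mm (distance of any of hammer, polish_tin, brush, glue, nail_box, heel_stack, awl from where it was at the start of the episode above 0.03 m).
It also fails if it takes over 72 s, if anything falls off the work surface, if the arm or the gripper's body presses on something with over 40 N, if the wrist force passes 120 N, or if a joint passes its speed limit or range.

## Robot

A 6-joint arm with a two-finger parallel gripper is mounted at the origin on the work surface. World frame = base frame: x ahead of the robot, y to its left, z up, the work surface at z = 0. Lengths are in mm, angles in rad, forces in N, time in s.
With the tool pointing down it reaches from about 325 to 900 mm from the base axis. Payload 6.1 kg.
Tool frame: the origin (TCP) lies at the centre of the arm's flange, where the gripper is bolted on; the fingertips stand 173 mm ahead of it and the grasp point (between the pads) lies 155 mm ahead of it (ctrl.tip_extent is the distance from the TCP to the fingertips, in mm); z points along the fingers, y is the line along which they close (so a half turn about z gives the same grasp; the last joint's range is limited). The gripper opens to 85 mm and grips with 20 to 120 N. Pads are 22 mm wide; open, the fingers measure 114 mm over their backs; the gripper's body (76 mm by 85 mm) begins 54 mm behind the grasp point. The pads swing forward as they close: fully open they stand 13 mm farther back than shut.
Start: joints at [1.18, 0.22, 1.526, -0, 1.395, -0.126], TCP at [163.572, 603.209, 404.7] pointing down, gripper open.
Joint ranges: [-2.98, 2.98], [-0.91, 2.08], [0.09, 2.57], [-1.24, 4.39], [0.2, 2.65], [-2.68, 2.68]. Speed limits (rad/s): [2.57, 2.57, 3.01, 3.14, 3.14, 3.14].

## Interface

Orientations are given as [roll, pitch, yaw] about the fixed x, y, z axes, in that order (R = Rz(yaw) Ry(pitch) Rx(roll)).
In Python, from station import ctrl gives the robot as it stands.
- The arm moves only by the tool move_arm, never from a script. Its arguments are lists of equal length, an entry for each row: "hand": the finger opening in m, from 0 to 0.0854; "slide": the shift along the tool's x, y, z in m, a list of three; "rot": the turn, a rotation vector about the tool's x, y, z in rad, a list of three. In form: {"hand": [hand, ...], "slide": [[x, y, z], ...], "rot": [[wx, wy, wz], ...]}. A call has 1 to 10 rows; each row shifts and turns the commanded pose from where the row before left it, along the tool's axes as they then stand; what a row does not reach is not made up. A row lasts 1/12 s, in which the tool goes at most 41.7 mm and 7.16 degrees, less where a joint would pass 70% of its speed; a pose out of reach is approached as far as the arm can. A call with a gripper value outside its range is refused whole. The fingers move at their own pace and stop on an object; "newtons" is the grip in N (left out, the last holds). Time passes only in rows, so rows that do not move let the fingers close. It gives the time, the measured TCP pose, the force, the opening and the grip force at its end, in the units of the state.
- ctrl.sense(): the state, without advancing time (a new reading comes with each control period).
- ctrl.snapshot(name): name is "scene" or "top" or "wrist"; returns the picture (384x512x3 uint8, red, green, blue); there is no depth.
- ctrl.camera_model(name): a dict with "vertical_fov" (degrees; the focal length in pixels is half the picture's height over the tangent of half this angle, whatever the lens; pixels are square), "cx", "cy" (the principal point, pixels), "k1" (the pictures are not rectified: a ray, as slopes to the right and down, at radius r is drawn at 1 + k1 r^2 times it, then the intrinsics apply), "rvec" (rotation vector, rad) and "tvec" (3), from world to camera coordinates, as OpenCV has them. Camera axes: x right, y down, z forward; pixel columns grow to the right and rows downward; lengths in mm; the calibration is good to about 2 mm. A picture is of the moment at which its call begins: read the wrist's pose just before it. camera_model takes no time and is no camera call; for the wrist camera it gives the pose at the moment of the call.
- ctrl.finish_job(): hands the job in; it is judged then, once.
The state is a dict: "clock": time; "joint_pos": joint angles; "qvel": joint speeds; "tau": joint torques, N m; "position": TCP position; "eef_rot": TCP orientation; "force": force on the tool from outside, world axes, zero at the start; "moment": the same for the moment, N m; "opening": finger opening in mm; "grip_force": force on a finger pad.
Only numpy, scipy, OpenCV 4.12 (cv2) and the standard library are available. Lean on these libraries where they do the work, as an engineer would, in place of code of your own. Each camera call takes 0.05 s, during which the arm holds its last target. There are 200 camera calls.

## Working session

There is one attempt and no reset: what is moved stays moved. The work goes in short steps, Python scripts to look and compute and a tool call to move; the robot and the scene stay as the last step left them, time stands still between calls to the robot, and variables do not carry over. Pictures are saved under pics/ and viewed, at most 10 in all, crops included, and the job is handed in when it is done.

Besides the shell and the picture viewer there is one more tool, called after "Request:" as name(argument=value, ...), one argument or row to a line, values as JSON. move_arm: Moves the arm, as the interface text tells. Its arguments: {"type":"object","properties":{"hand":{"type":"array"},"slide":{"type":"array"},"rot":{"type":"array"},"newtons":{"type":"number"}},"required":["hand","slide","rot"]}

```bash
ls; mkdir -p pics
python3 - <<'E'
from station import ctrl
import cv2
for n in ("scene","top"):
    im=ctrl.snapshot(n); cv2.imwrite(f"pics/{n}0.png",cv2.resize(im[:,:,::-1],(800,600),interpolation=cv2.INTER_CUBIC))
    print(n,ctrl.camera_model(n))
s=ctrl.sense(); print(s)
E
```

```text
pics
scene {'vertical_fov': 54.57246679725419, 'cx': 257.71631613699566, 'cy': 191.9424882260113, 'k1': -0.05303849105330651, 'rvec': array([ 1.64675175,  1.99435212, -0.77052727]), 'tvec': array([ 101.66577404, -320.8806086 , 1675.63263507])}
top {'vertical_fov': 56.06341896359373, 'cx': 256.47696155982425, 'cy': 187.68427681596017, 'k1': -0.02800674558890215, 'rvec': array([ 2.1512967 , -2.2002115 ,  0.10637134]), 'tvec': array([  -4.89169038,  579.10574563, 1244.97684497])}
{'clock': 0.1, 'joint_pos': array([ 1.17990218e+00,  2.21161451e-01,  1.52752736e+00, -3.14562404e-05,
        1.39470649e+00, -1.26097851e-01]), 'qvel': array([ 0.00101283, -0.00205701, -0.00143575, -0.00124943,  0.00129686,
        0.00024648]), 'tau': array([ 1.08933342e-03, -4.98240280e+01, -3.90547013e+01, -2.32150669e-04,
        5.71828059e-03, -3.15944749e-05]), 'position': array([163.48089737, 602.97940065, 403.68334775]), 'eef_rot': array([-3.13980043e+00, -1.95992981e-04,  2.87680172e+00]), 'force': array([0.04894788, 0.62719225, 0.71765231]), 'moment': array([ 0.04937067, -0.00255349, -0.00541892]), 'grip_force': 0.0, 'opening': 85.51481294898069}
```

View pics/top0.png

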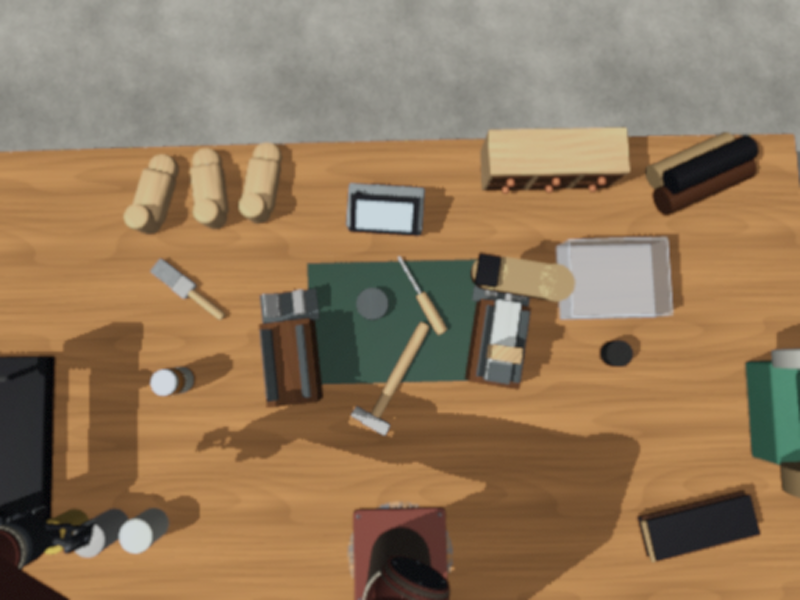

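View pics/scene0.png

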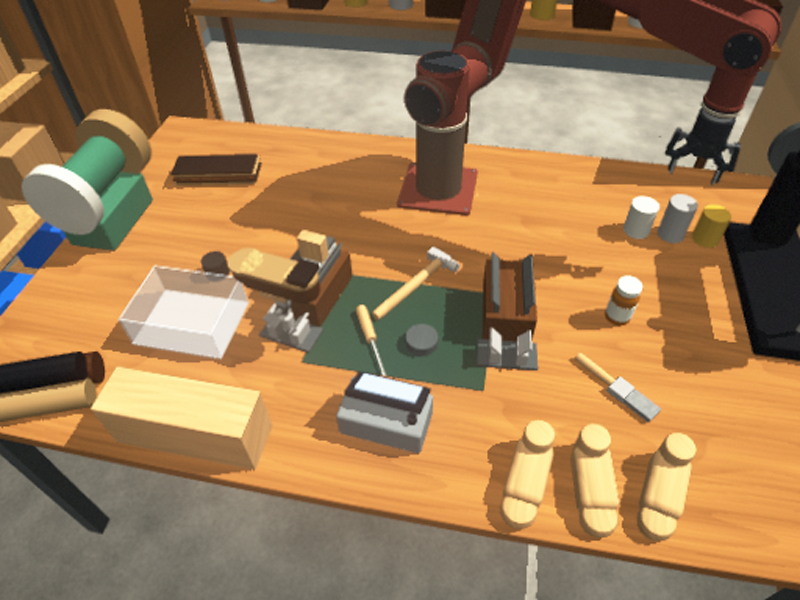

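The top view shows the home stand and carrier around (500,335), with the shoe at (525,278), the drying stand at (290,350), the lamp at (385,210) and the robot base at (400,560). Next I'll enlarge these.

Run:
```python
import cv2,numpy as np
from station import ctrl
im=ctrl.snapshot("top")[:,:,::-1]
def crop(x,y,w,h,s=6):
    c=cv2.resize(im[y:y+h,x:x+w],None,fx=s,fy=s,interpolation=cv2.INTER_CUBIC)
    for k in range(0,w,10):
        cv2.line(c,(k*s,0),(k*s,6),(0,255,255),1); cv2.putText(c,str(x+k),(k*s,18),0,.35,(0,255,255),1)
    for k in range(0,h,10):
        cv2.line(c,(0,k*s),(6,k*s),(0,255,255),1); cv2.putText(c,str(y+k),(8,k*s+4),0,.35,(0,255,255),1)
    return c
a=crop(293,155,72,98); b=crop(160,180,50,98)
out=np.hstack([a,b]); print(out.shape)
cv2.imwrite("pics/crop1.png",out)
im=ctrl.snapshot("top")[:,:,::-1]
c=crop(215,110,65,45,8); print(c.shape)
cv2.imwrite("pics/crop2.png",c)
```

```text
(588, 732, 3)
(360, 520, 3)
```

View pics/crop1.png

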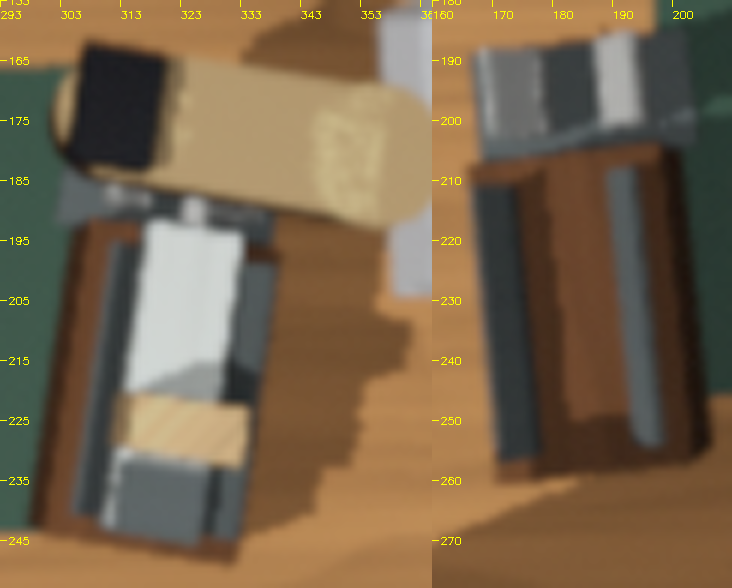

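View pics/crop2.png

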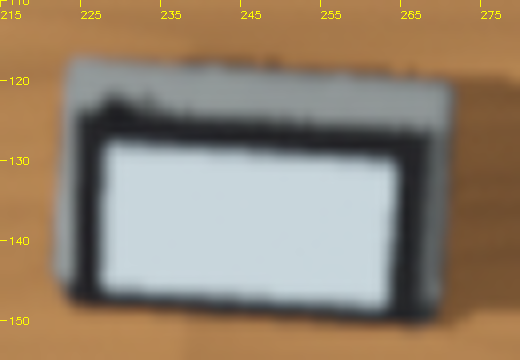

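Crop 1 (6x) shows:
- **Home pedestal top corners:** (30,527), (237,563), (280,252) and (85,220).
- **Handle top corners:** about (133,395), (250,406), (243,466) and (118,447).
- **Drying pedestal corners:** (468,165), (672,147), (700,460) and (497,483).
- **Drying slot flares:** (478,47), (630,33), (640,128) and (490,133).

Crop 2 (8x) shows the lamp outline at (70,58), (452,82), (440,320) and (65,300).

```bash
cat > h.py <<'E'
import cv2,numpy as np
from scipy.optimize import least_squares
from station import ctrl
def proj(P,m):
    R=cv2.Rodrigues(np.array(m["rvec"]))[0]; c=np.atleast_2d(P)@R.T+m["tvec"]
    s=c[:,:2]/c[:,2:]; f=192/np.tan(np.radians(m["vertical_fov"]/2))
    s=s*(1+m["k1"]*(s**2).sum(1,keepdims=True)); return s*f+[m["cx"],m["cy"]]
def place(P,q):
    c,s=np.cos(q[2]),np.sin(q[2]); P=np.asarray(P,float)
    return np.c_[q[0]+c*P[:,0]-s*P[:,1],q[1]+s*P[:,0]+c*P[:,1],P[:,2]]
def fit(P,px,m,q0):
    r=least_squares(lambda q:(proj(place(P,[q[0],q[1],q[2]/300]),m)-px).ravel(),[q0[0],q0[1],q0[2]*300],loss='soft_l1')
    q=r.x.copy(); q[2]/=300; return q,(proj(place(P,q),m)-px)
def box(x0,x1,y,z): return [[x0,y,z],[x1,y,z],[x1,-y,z],[x0,-y,z]]
E
python3 - <<'E'
from h import *
m=ctrl.camera_model("top"); ms=ctrl.camera_model("scene")
R=cv2.Rodrigues(m["rvec"])[0]; print("cam",-R.T@m["tvec"])
np.set_printoptions(precision=2,suppress=True)
A=lambda L:np.array(L)/6+[293,155]
B=lambda L:(np.array(L)-[432,0])/6+[160,180]
C=lambda L:np.array(L)/8+[215,110]
# order: near-left(x0,+y), far-left, far-right, near-right
q,e=fit(box(-15,15,30,175),A([(118,447),(133,395),(250,406),(243,466)]),m,[500,-200,0]); print("handle",q,e.tolist())
q,e=fit(box(-70,110,55,85),A([(30,527),(85,220),(280,252),(237,563)]),m,[500,-200,0]); print("home ped",q,e.tolist())
qh=q
q,e=fit(box(-70,110,55,85)+box(125,175,40,68),B([(497,483),(468,165),(672,147),(700,460),(490,133),(478,47),(630,33),(640,128)]),m,[450,200,0]); print("dry",q,e.tolist())
for zf,zr in((30,105),(60,105),(105,105)):
    P=[[-50,85,zf],[50,85,zr],[50,-85,zr],[-50,-85,zf]]
    q,e=fit(P,C([(70,305),(70,58),(452,82),(440,320)]),m,[800,20,0]); print("lamp",zf,q,np.abs(e).max(), proj(place([[50,85,0],[50,-85,0],[50,85,105],[50,-85,105]],q),ms)*800/512)
E
```

```text
cam [ 460.66002826  -10.74695412 1293.45721966]
handle [ 440.25 -223.27   -0.16] [[1.2178936916918701, 0.3957324995139402], [-0.07539116180828387, -0.5990778793898812], [-0.37612223247418797, 0.24391655111136856], [-0.3706268933474348, -0.0893144970871731]]
home ped [ 440.98 -221.3    -0.2 ] [[0.7470307881479812, 0.9960421884952382], [0.22822175550214752, -1.0129233009192262], [-0.0709806672510922, -0.7330126140308835], [-1.1245802670606508, 0.6936371609696153]]
dry [409.96 222.35   0.1 ] [[0.28914367976975086, 0.8563182447314261], [-0.18286592417263137, -0.1785314110326226], [-1.5851481154410578, -1.0663302057781152], [-0.5250396045406092, 0.7389414735597484], [1.3343780889743186, 0.44716706716752697], [1.9094058483336767, 0.251543011602962], [-0.1551088640464684, -0.1868393228814682], [-0.3098230458735145, -1.504376378990571]]
lamp 30 [760.93   9.89  -0.08] 2.1163791747078164 [[418.73 449.86]
 [336.92 429.32]
 [419.08 422.91]
 [331.27 401.63]]
lamp 60 [758.37   9.91  -0.07] 1.6159665200433437 [[419.16 448.52]
 [337.32 428.43]
 [419.54 421.51]
 [331.7  400.71]]
lamp 105 [753.9   10.1   -0.07] 2.844044184449416 [[419.75 446.41]
 [338.02 426.62]
 [420.18 419.31]
 [332.47 398.83]]
```

```bash
cat >> h.py <<'E'
from scipy.spatial.transform import Rotation as Ro
from scipy.linalg import fractional_matrix_power as fmp
def T(pos,R): M=np.eye(4); M[:3,:3]=R; M[:3,3]=pos; return M
def cur(): s=ctrl.sense(); return T(s["position"],Ro.from_euler('xyz',s["eef_rot"]).as_matrix())
def tgt(x,y,z,cyaw,roll=0): # carrier yaw; tool x=+y_c, y=+x_c, z down
    return T([x,y,z],(Ro.from_euler('xyz',[roll,0,cyaw])).as_matrix()@np.array([[0,1,0],[1,0,0],[0,0,-1.]]))
def rows(A,B,n):
    D=np.real(fmp(np.linalg.inv(A)@B,1/n)); return np.round(D[:3,3]/1000,4),np.round(Ro.from_matrix(D[:3,:3]).as_rotvec(),4)
E
python3 - <<'E'
from h import *
np.set_printoptions(precision=3,suppress=True)
m=ctrl.camera_model("wrist"); c=cur()
Rw=cv2.Rodrigues(m["rvec"])[0]; p=-Rw.T@m["tvec"]
print(m["vertical_fov"],m["k1"],"cam in tool",c[:3,:3].T@(p-c[:3,3]),"view axis in tool",c[:3,:3].T@Rw.T)
A=c; B=tgt(380,215,450,.1); print(rows(A,B,14)); 
E=tgt(430,-220,450,-.17); print(rows(B,E,14))
E
```

```text
60.95464345151242 -0.08379935605301009 cam in tool [79.973  0.28  31.28 ] view axis in tool [[-0.001 -0.951 -0.308]
 [ 1.    -0.001 -0.002]
 [ 0.001 -0.308  0.951]]
(array([-0.033, -0.008, -0.003]), array([-0.   ,  0.   ,  0.086]))
(array([-0.031,  0.004,  0.   ]), array([0.   , 0.   , 0.019]))
```

Request:
move_arm(
  hand=[0.085, 0.085, 0.085, 0.085, 0.085, 0.085, 0.085],
  slide=[
    [-0.033, -0.008, -0.003],
    [-0.033, -0.008, -0.003],
    [-0.033, -0.008, -0.003],
    [-0.033, -0.008, -0.003],
    [-0.033, -0.008, -0.003],
    [-0.033, -0.008, -0.003],
    [-0.033, -0.008, -0.003],
  ],
  rot=[
    [0, 0, 0.086],
    [0, 0, 0.086],
    [0, 0, 0.086],
    [0, 0, 0.086],
    [0, 0, 0.086],
    [0, 0, 0.086],
    [0, 0, 0.086],
  ],
  newtons=120,
)

```text
clock: 0.78
position: [334.3, 440.5, 425.6]
eef_rot: [-3.141, 0.0, 2.27]
force: [0.9, -0.2, -0.3]
opening: 85.0
grip_force: 0.0
```

Request:
move_arm(
  hand=[0.085, 0.085, 0.085, 0.085, 0.085, 0.085, 0.085, 0.085],
  slide=[
    [-0.033, -0.008, -0.003],
    [-0.033, -0.008, -0.003],
    [-0.033, -0.008, -0.003],
    [-0.033, -0.008, -0.003],
    [-0.033, -0.008, -0.003],
    [-0.033, -0.008, -0.003],
    [-0.033, -0.008, -0.003],
    [0, 0, 0],
  ],
  rot=[
    [0, 0, 0.086],
    [0, 0, 0.086],
    [0, 0, 0.086],
    [0, 0, 0.086],
    [0, 0, 0.086],
    [0, 0, 0.086],
    [0, 0, 0.086],
    [0, 0, 0],
  ],
)

```text
clock: 1.45
position: [381.7, 208.7, 447.2]
eef_rot: [3.141, 0.002, 1.664]
force: [0.4, -0.3, -0.5]
opening: 85.2
grip_force: 0.0
```

Run:
```python
from h import *
np.set_printoptions(precision=3,suppress=True)
s=ctrl.sense(); print(s["clock"],s["position"],s["eef_rot"])
m=ctrl.camera_model("wrist"); im=ctrl.snapshot("wrist")
cv2.imwrite("pics/wd.png",im[:,:,::-1]); np.save("wd.npy",dict(m=m),allow_pickle=True)
v=cv2.resize(im[:,:,::-1],(800,600),interpolation=cv2.INTER_CUBIC); k=800/512
def poly(P,q,col):
    p=proj(place(P,q),m)*k; cv2.polylines(v,[p.astype(np.int32)],True,col,1)
q=[410,222.4,.1]
poly(box(-70,110,55,85),q,(0,255,255)); poly(box(125,175,40,68),q,(0,255,0)); poly(box(-60,100,42,122),q,(255,255,0))
cv2.imwrite("pics/wd_o.png",v)
A=cur(); print(rows(A,tgt(430,-220,450,-.17),14))
```

```text
1.45 [381.711 208.665 447.194] [3.141 0.002 1.664]
(array([-0.031,  0.004, -0.   ]), array([ 0.   , -0.   ,  0.019]))
```

View pics/wd_o.png

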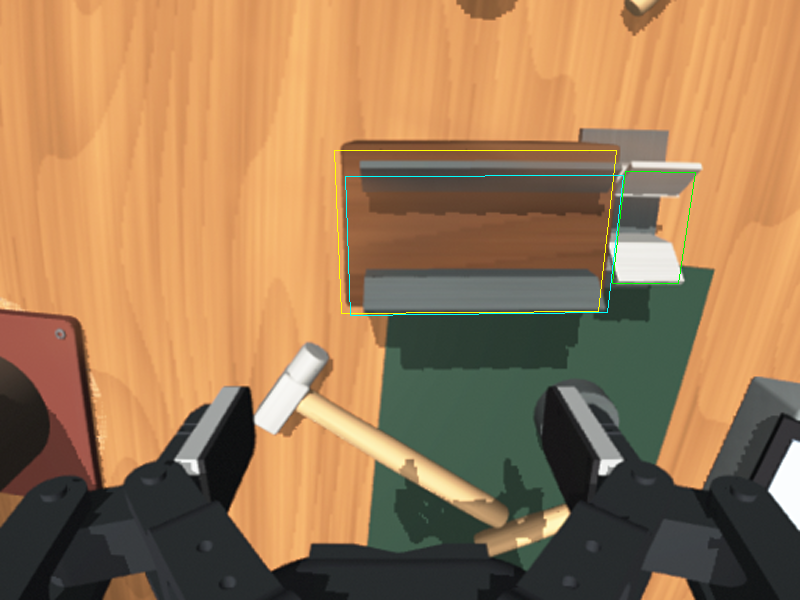

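The wrist view shows the drying stand clearly. The pedestal runs from (342,142) to (618,310), and the slot flares are at (612–701, 163–283). My overlay is about 5 px off, so I'll enlarge to refine it.

Run:
```python
import cv2
im=cv2.imread("pics/wd.png")[82:208,210:460]; s=3.2
v=cv2.resize(im,None,fx=s,fy=s,interpolation=cv2.INTER_CUBIC)
for k in range(0,250,10):
    cv2.line(v,(int(k*s),0),(int(k*s),5 if k%50 else 400),(0,255,255),1); cv2.putText(v,str(210+k),(int(k*s),15),0,.32,(0,0,255),1)
for k in range(0,126,10):
    cv2.line(v,(0,int(k*s)),(6,int(k*s)),(0,255,255),1); cv2.putText(v,str(82+k),(8,int(k*s)+4),0,.32,(0,0,255),1)
cv2.imwrite("pics/wd_c.png",v)
```

```text
(no output)
```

View pics/wd_c.png

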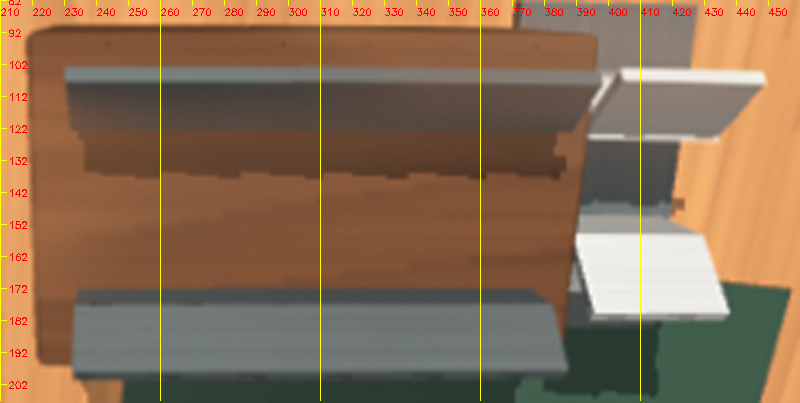

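Request:
move_arm(
  hand=[0.085, 0.085, 0.085, 0.085, 0.085, 0.085, 0.085],
  slide=[
    [-0.031, 0.004, 0],
    [-0.031, 0.004, 0],
    [-0.031, 0.004, 0],
    [-0.031, 0.004, 0],
    [-0.031, 0.004, 0],
    [-0.031, 0.004, 0],
    [-0.031, 0.004, 0],
  ],
  rot=[
    [0, 0, 0.019],
    [0, 0, 0.019],
    [0, 0, 0.019],
    [0, 0, 0.019],
    [0, 0, 0.019],
    [0, 0, 0.019],
    [0, 0, 0.019],
  ],
)

```text
clock: 2.08
position: [419.6, -3.4, 446.6]
eef_rot: [3.141, -0.0, 1.541]
force: [1.0, -0.5, -0.7]
opening: 84.8
grip_force: 0.0
```

Request:
move_arm(
  hand=[0.085, 0.085, 0.085, 0.085, 0.085, 0.085, 0.085, 0.085],
  slide=[
    [-0.031, 0.004, 0],
    [-0.031, 0.004, 0],
    [-0.031, 0.004, 0],
    [-0.031, 0.004, 0],
    [-0.031, 0.004, 0],
    [-0.031, 0.004, 0],
    [-0.031, 0.004, 0],
    [0, 0, 0],
  ],
  rot=[
    [0, 0, 0.019],
    [0, 0, 0.019],
    [0, 0, 0.019],
    [0, 0, 0.019],
    [0, 0, 0.019],
    [0, 0, 0.019],
    [0, 0, 0.019],
    [0, 0, 0],
  ],
)

```text
clock: 2.75
position: [428.4, -224.7, 446.3]
eef_rot: [-3.141, 0.002, 1.404]
force: [-1.2, -0.8, 0.6]
opening: 85.1
grip_force: 0.0
```

Run:
```python
from h import *
np.set_printoptions(precision=3,suppress=True)
s=ctrl.sense(); print(s["clock"],s["position"],s["eef_rot"])
m=ctrl.camera_model("wrist"); im=ctrl.snapshot("wrist")
cv2.imwrite("pics/wh.png",im[:,:,::-1]); np.save("wh.npy",dict(m=m),allow_pickle=True)
v=cv2.resize(im[:,:,::-1],(800,600),interpolation=cv2.INTER_CUBIC)
cv2.imwrite("pics/wh_o.png",v)
```

```text
2.75 [ 428.441 -224.739  446.289] [-3.141  0.002  1.404]
```

View pics/wh_o.png

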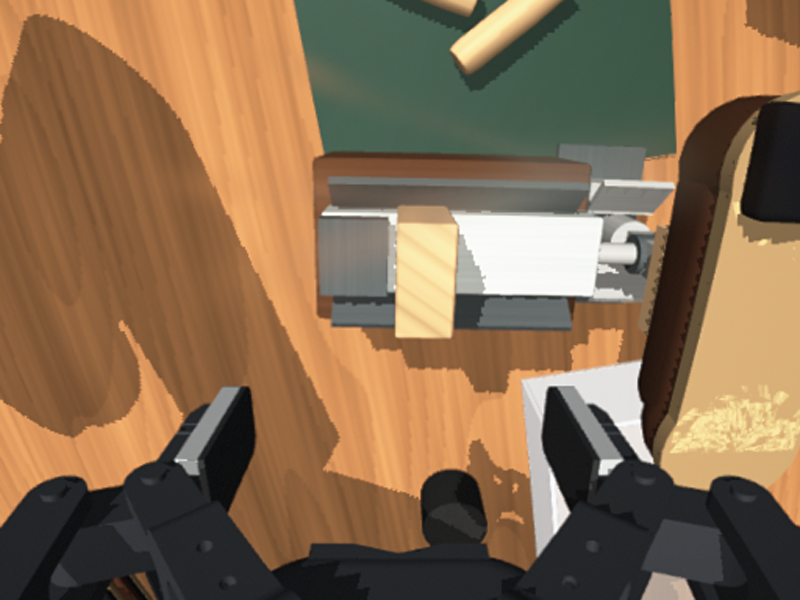

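In the crop, the drying stand's pedestal corners are (27,29), (597,37) and (38,365). The fence top edges lie at v=82 and 372. The slot flare edges are (620,82)–(765,84) and (595,314)–(727,313). In the home view, the handle's top face has corners (396,223), (457,223), (453,338) and (396,336).

Run:
```python
from h import *
np.set_printoptions(precision=2,suppress=True)
m=np.load("wd.npy",allow_pickle=True).item()["m"]
C=lambda L:np.array(L)/3.2+[210,82]
P=[[-70,55,85],[110,55,85],[-70,-55,85],[125,40,68],[175,40,68],[125,-40,68],[175,-40,68],[125,17.5,45],[175,17.5,45],[125,-17.5,45],[175,-17.5,45],[-40,42,122],[80,42,122],[-40,-42,122],[80,-42,122],[0,-27,85]]
px=C([(27,29),(597,37),(38,365),(620,82),(765,84),(595,314),(727,313),(588,136),(718,138),(575,234),(705,234),(130,82),(490,83),(150,372),(480,372),(300,290)])
w=np.ones((16,2)); w[11:,0]=0; w[5:11,0]=.5
f=lambda q:((proj(place(P,[q[0],q[1],q[2]/300]),m)-px)*w).ravel()
r=least_squares(f,[410,222,30],loss='soft_l1'); q=r.x; print("dry",q[:2],q[2]/300); print(r.fun.reshape(-1,2))
m=np.load("wh.npy",allow_pickle=True).item()["m"]
px=np.array([(396,223),(457,223),(453,338),(396,336)])/1.5625
q,e=fit([[-15,30,175],[15,30,175],[15,-30,175],[-15,-30,175]],px,m,[440,-223,-.17]); print("handle",q,e)
P=[[-15,30,175],[15,30,175],[15,-30,175],[-15,-30,175],[110,25,115],[110,-25,115],[-70,55,85]]
px=np.array([(396,223),(457,223),(453,338),(396,336),(602,214),(597,297),(315,157)])/1.5625
q,e=fit(P,px,m,[440,-223,-.17]); print("handle2",q,e)
A=cur()
for z in(310,):
  print(rows(A,tgt(q[0],q[1],446,q[2]),2),rows(tgt(q[0],q[1],446,q[2]),tgt(q[0],q[1],z,q[2]),6))
```

```text
dry [413.24 226.52] 0.09312488085763397
[[-0.59  0.49]
 [ 2.43 -0.6 ]
 [-0.6   1.05]
 [ 0.6  -0.5 ]
 [-0.32 -0.06]
 [-0.35 -0.88]
 [ 0.03 -0.5 ]
 [-0.22  0.94]
 [ 0.21  1.  ]
 [ 0.04  0.17]
 [ 0.    0.49]
 [-0.    0.23]
 [ 0.    0.87]
 [-0.   -0.76]
 [ 0.   -0.96]
 [-0.   -0.59]]
handle [ 441.67 -220.88   -0.17] [[-0.61 -0.68]
 [ 0.78 -0.55]
 [ 0.47  0.43]
 [-0.61  1.67]]
handle2 [ 441.84 -221.02   -0.18] [[-0.09 -0.67]
 [ 1.28 -0.29]
 [ 0.48  0.66]
 [-0.6   1.68]
 [ 1.97  0.63]
 [-1.32 -1.75]
 [-3.39 -0.13]]
(array([0.  , 0.01, 0.  ]), array([-0.  , -0.  ,  0.01])) (array([0.  , 0.  , 0.02]), array([0., 0., 0.]))
```

Request:
move_arm(
  hand=[0.085, 0.085, 0.085, 0.085, 0.085, 0.085, 0.085, 0.085, 0.085, 0.085],
  slide=[
    [0.001, 0.006, 0],
    [0.001, 0.006, 0],
    [0, 0, 0.025],
    [0, 0, 0.025],
    [0, 0, 0.025],
    [0, 0, 0.025],
    [0, 0, 0.02],
    [0, 0, 0.01],
    [0, 0, 0.004],
    [0, 0, 0],
  ],
  rot=[
    [0, 0, 0.005],
    [0, 0, 0.005],
    [0, 0, 0],
    [0, 0, 0],
    [0, 0, 0],
    [0, 0, 0],
    [0, 0, 0],
    [0, 0, 0],
    [0, 0, 0],
    [0, 0, 0],
  ],
)

```text
clock: 3.63
position: [440.7, -220.3, 312.3]
eef_rot: [-3.141, -0.001, 1.398]
force: [0.3, 0.2, 0.4]
opening: 84.8
grip_force: 0.0
```

Run:
```python
from h import *
np.set_printoptions(precision=3,suppress=True)
s=ctrl.sense(); print(s["clock"],s["position"],s["eef_rot"],s["force"])
a=ctrl.snapshot("wrist"); b=ctrl.snapshot("scene")
cv2.imwrite("pics/g1.png",np.vstack([cv2.resize(a,(400,300)),cv2.resize(b,(400,300))])[:,:,::-1])
cv2.imwrite("pics/gw.png",a[:,:,::-1]);
```

```text
3.6333 [ 440.696 -220.321  312.274] [-3.141 -0.001  1.398] [0.324 0.174 0.365]
```

View pics/g1.png

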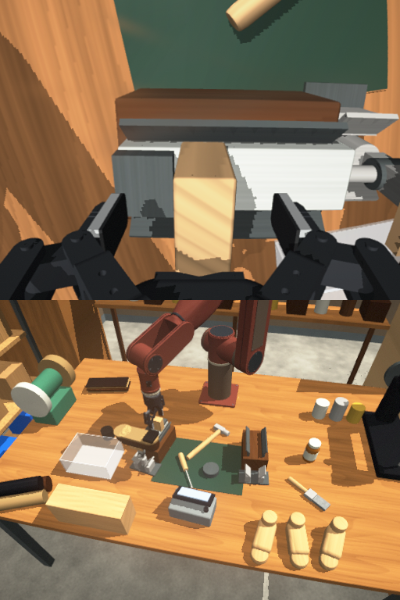

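The gripper straddles the handle with the pads clear on both sides. I'll close it.

Request:
move_arm(
  hand=[0.06, 0.04, 0.025, 0.02, 0.02, 0.02, 0.02, 0.02],
  slide=[
    [0, 0, 0],
    [0, 0, 0],
    [0, 0, 0],
    [0, 0, 0],
    [0, 0, 0],
    [0, 0, 0],
    [0, 0, 0],
    [0, 0, 0],
  ],
  rot=[
    [0, 0, 0],
    [0, 0, 0],
    [0, 0, 0],
    [0, 0, 0],
    [0, 0, 0],
    [0, 0, 0],
    [0, 0, 0],
    [0, 0, 0],
  ],
  newtons=120,
)

```text
clock: 4.4
position: [440.8, -221.6, 313.9]
eef_rot: [3.139, 0.001, 1.397]
force: [1.6, -0.5, 6.3]
opening: 28.5
grip_force: 119.6
```

```bash
cat >> h.py <<'E'
S=2.0 # rectified px per mm /..: 0.5 px/mm -> mm per px = S
def carrier(Tc,zg=72.):   # carrier pose 4x4 from TCP pose; zg = grasp point above origin
    M=np.array([[0,1,0,0],[1,0,0,0],[0,0,-1,155+zg],[0,0,0,1.]])  # tool<-carrier
    return Tc@M
def rect(im,m,C,h=134.,ex=60,ey=140):
    """top view of plane h above pivot, upright & yaw of carrier; rows = x down, cols = y; mm per px = S"""
    p=(C@np.array([150,0,15,1.]))[:3]; yaw=np.arctan2(C[1,0],C[0,0]); c,s=np.cos(yaw),np.sin(yaw)
    xs=np.arange(-ex,ex,S); ys=np.arange(-ey,ey,S); X,Y=np.meshgrid(xs,ys,indexing='ij')
    P=np.c_[(p[0]+c*X-s*Y).ravel(),(p[1]+s*X+c*Y).ravel(),np.full(X.size,p[2]+h)]
    u=proj(P,m).astype(np.float32).reshape(X.shape+(2,))
    return cv2.remap(im,u[...,0],u[...,1],cv2.INTER_CUBIC)
E
python3 - <<'E'
from h import *
np.set_printoptions(precision=3,suppress=True)
s=ctrl.sense(); print(s["clock"],s["position"],s["eef_rot"],s["force"],s["opening"],s["grip_force"])
m=ctrl.camera_model("top"); im=ctrl.snapshot("top"); cv2.imwrite("pics/tgrip.png",im[:,:,::-1])
C=carrier(cur()); print(C)
a=rect(im,m,C); i0=cv2.imread("pics/top0.png")
i0=cv2.resize(i0,(512,384),interpolation=cv2.INTER_AREA)[:,:,::-1].copy()
b=rect(i0,m,C)
np.save("tmpl.npy",a)
v=np.vstack([cv2.resize(x,None,fx=4,fy=4,interpolation=cv2.INTER_CUBIC) for x in (a,b)])[:,:,::-1].copy()
for k in range(0,140,10): cv2.putText(v,str(int(-140+k*S)),(k*4,12),0,.35,(0,0,255),1); cv2.line(v,(k*4,14),(k*4,22),(0,0,255),1)
print(v.shape); cv2.imwrite("pics/rect.png",v)
E
```

```text
4.4 [ 440.846 -221.637  313.913] [3.139 0.001 1.397] [ 1.65  -0.463  6.312] 28.53740469868695 119.61822152137756
[[   0.985    0.173   -0.002  441.347]
 [  -0.173    0.985    0.001 -221.987]
 [   0.003   -0.001    1.      86.889]
 [   0.       0.       0.       1.   ]]
(480, 560, 3)
```

View pics/rect.png

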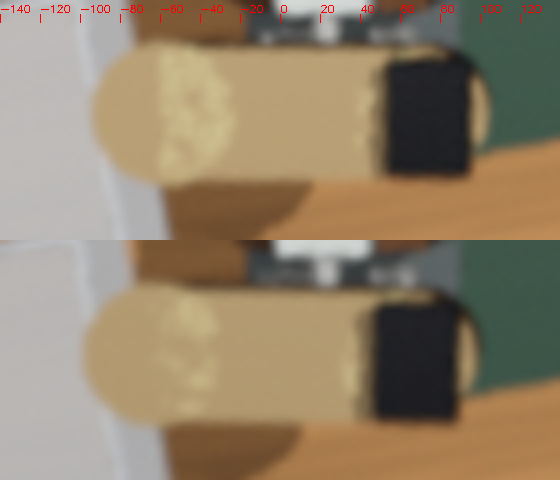

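The rectified top view tracks the shoe well. It was centred at y≈0 before gripping (lower image, ends at -97 and +99 mm). After gripping (upper image, ends at -95 and +105 mm) it leans about -0.04 rad, towards +y, against the slot. Now I'll write the estimator and planner.

```bash
cat > ctl.py <<'E'
from h import *
import pickle,sys
dt=1/12; I,G,K,D,ML=.0029,.068,.055,.001,.45*.015
ZG=73.9; MT=np.array([[0,1,0,0],[1,0,0,0],[0,0,-1,155+ZG],[0,0,0,1.]]); LAG=.04
tmpl=cv2.cvtColor(np.load("tmpl.npy"),cv2.COLOR_RGB2GRAY)
A=np.array([[0,1,0],[(G-K)/I,-D/I,0],[0,0,0]])
def step(x,phi,dphi,ay,h): # exact enough Euler-midpoint
    f=lambda x:A@x+np.array([0,(K*phi+D*dphi+ML*ay)/I,0])
    return x+h*f(x+h/2*f(x))
def sim(x,ph,ay,n=10,T_=dt):
    """ph[0..N] roll at row ends, lagged by LAG as first order; ay[1..N]; returns states at row ends; x=[th,om,b], extra filt roll"""
    out=[];x,p=x
    for k in range(1,len(ph)):
        for j in range(n):
            c=ph[k-1]+(ph[k]-ph[k-1])*(j+.5)/n; h=T_/n
            d=(c-p)/LAG; x=step(x,p,d,ay[k],h); p=p+h*d
        out.append(np.r_[x,p])
    return np.array(out),(x,p)
mj=lambda s:(lambda s:10*s**3-15*s**4+6*s**5)(np.clip(s,0,1))
def path(st,k):
    q=st["p0"].copy()
    for k0,n,d in st["seg"]: q=q+np.array(d)*mj((k-k0)/n)
    return q  # pivot x,y,z,yaw
def toolpose(q,phi):
    R=Ro.from_euler('xyz',[phi,0,q[3]]).as_matrix(); C=T(q[:3]-R@[150,0,15],R); return C@np.linalg.inv(MT)
def acc(st,k):
    a=lambda k:path(st,k); v=(a(k)-2*a(k-1)+a(k-2))/dt**2/1000; y=a(k)[3]; return -np.sin(y)*v[0]+np.cos(y)*v[1]
def measure(im,m,C,guess):
    g=cv2.cvtColor(rect(im,m,C),cv2.COLOR_RGB2GRAY)
    mask=np.zeros(tmpl.shape,np.uint8); mask[10:50,15:128]=255
    W=np.float32([[1,0,-134*guess/S],[0,1,0]])
    try: cc,W=cv2.findTransformECC(tmpl,g,W,cv2.MOTION_TRANSLATION,(3,100,1e-5),mask,3)
    except cv2.error: return None,0,(0,0)
    return -W[0,2]*S/134,cc,W[:,2]
def plan(st,N,H=20):
    ph0=st["phi"]; k=st["k"]; ay=[0]+[acc(st,k+i) for i in range(1,H+1)]
    base,_=sim((st["x"],st["pf"]),[ph0]*(H+1),ay)
    cols=[]
    for i in range(1,H+1):
        ph=np.zeros(H+1); ph[i:]=1
        r,_=sim((np.zeros(3),0.),ph,[0]*(H+1)); cols.append(r)
    M=np.array(cols) # i,k,state
    rows_=[];rhs=[]
    w=np.ones(H); w[-4:]=4
    for s,sc in((0,.04),(1,.15),(3,.15)):
        rows_.append((M[:,:,s].T*w[:,None])/sc); rhs.append(-base[:,s]*w/sc)
    rows_.append(np.eye(H)/.04); rhs.append(np.zeros(H))
    d=np.linalg.lstsq(np.vstack(rows_),np.hstack(rhs),rcond=None)[0]
    return ph0+np.r_[0,np.cumsum(np.clip(d,-.09,.09))][:N+1]
def emit(st,N):
    ph=plan(st,N); Tc=st["T"]; sl=[];ro=[]
    for i in range(1,N+1):
        B=toolpose(path(st,st["k"]+i),ph[i]); Dm=np.linalg.inv(Tc)@B
        s_=np.round(Dm[:3,3]/1000,3); r_=np.round(Ro.from_matrix(Dm[:3,:3]).as_rotvec(),3)
        Tc=Tc@T(s_*1000,Ro.from_rotvec(r_).as_matrix()); sl.append(s_.tolist()); ro.append(r_.tolist())
    st["pend"]=(N,ph,Tc); print("slide",sl); print("rot",ro)
def tick(st):
    """after pended rows were carried out"""
    N,ph,Tc=st["pend"]; k=st["k"]; ay=[0]+[acc(st,k+i) for i in range(1,N+1)]
    F=np.eye(3)
    for i in range(3):
        e=np.zeros(3);e[i]=1; _,(y,_)=sim((e,0.),[0]*(N+1),[0]*(N+1)); F[:,i]=y
    _,(x,p)=sim((st["x"],st["pf"]),ph,ay); P=F@st["P"]@F.T+N*np.diag([1e-6,2e-4,1e-7])
    s=ctrl.sense(); C=T(s["position"],Ro.from_euler('xyz',s["eef_rot"]).as_matrix())@MT
    m=ctrl.camera_model("top"); im=ctrl.snapshot("top"); cv2.imwrite(f"pics/t{k+N}.png",im[:,:,::-1])
    z,cc,W=measure(im,m,C,x[0]+x[2]-st["th0"])
    phm=np.arctan2(C[2,1],C[2,2]); pv=(C@[150,0,15,1])[:3]
    if z is not None and cc>.6:
        z+=st["th0"]; Hm=np.array([1,0,1.]); Sg=Hm@P@Hm+.006**2; Kk=P@Hm/Sg; inn=z-Hm@x; x=x+Kk*inn; P=P-np.outer(Kk,Hm@P)
    else: inn=None
    p=phm
    np.set_printoptions(precision=3,suppress=True)
    print("t",s["clock"],"k",k+N,"z",z,"cc",round(cc,2),"W",W,"inn",inn,"x",x,"roll meas/cmd",round(phm,3),round(ph[-1],3),"pivot",pv,"cmd",path(st,k+N)[:3],"F",s["force"],"pitch",-np.arcsin(C[2,0]))
    _,(x,p)=sim((x,p),[ph[-1]]*2,[0,0],T_=.05)
    st.update(x=x,pf=p,P=P,k=k+N,phi=ph[-1],T=Tc)
def save(st): pickle.dump(st,open("st.pkl","wb"))
def load(): return pickle.load(open("st.pkl","rb"))
E
python3 - <<'E'
from ctl import *
# lag check on the first travel call: 7 rows
T0=tgt(163.572,603.209,404.7,0); T0[:3,:3]=Ro.from_euler('xyz',[-3.1398,0,2.8768]).as_matrix()
D=T(np.array([-33,-8,-3.]),Ro.from_rotvec([0,0,.086]).as_matrix())
for n in (6,7): print(n,(T0@np.linalg.matrix_power(D,n))[:3,3], "meas 334.3 440.5 425.6")
c=cur(); C=c@MT; p=(C@[150,0,15,1])[:3]; p[2]=100
q0=np.r_[p,np.arctan2(C[1,0],C[0,0])]; print("p0",q0)
Tc=toolpose(q0,0.); Tc[:3,3]=c[:3,3]; print(Tc[:3,3]-c[:3,3])
st=dict(p0=q0,seg=[(0,6,[0,0,80,0])],T=toolpose(q0,0.),k=0,phi=0.,pf=0.,x=np.array([-.04,0,0]),P=np.diag([.015**2,.02**2,.015**2]),th0=-.04)
emit(st,5); print(st["pend"][1]); save(st)
r,_=sim((st["x"],0.),plan(st,20),[0]*21); print(r[::2,0])
E
```

```text
6 [315.41751499 470.7046228  422.85804579] meas 334.3 440.5 425.6
7 [333.22993388 441.80019318 425.89970358] meas 334.3 440.5 425.6
p0 [ 5.89042845e+02 -2.47983310e+02  1.00000000e+02 -1.74316431e-01]
[0. 0. 0.]
slide [[-0.007, 0.0, -0.003], [0.001, -0.0, -0.014], [0.003, 0.0, -0.023], [0.003, -0.0, -0.023], [0.002, -0.0, -0.014]]
rot [[0.0, 0.032, -0.0], [0.0, 0.0, -0.0], [0.0, -0.011, -0.0], [0.0, -0.012, -0.0], [-0.0, -0.009, -0.0]]
[0.         0.03170326 0.03210852 0.02090055 0.00881086 0.00016112]
[-4.01803428e-02 -3.48035902e-02 -2.26062780e-02 -1.18871423e-02
 -5.57908992e-03 -2.53486065e-03 -1.09238907e-03 -3.67353689e-04
 -9.74406301e-05 -5.54917614e-05]
```

```bash
sed -i 's/LAG=.04/LAG=.015/' ctl.py
python3 - <<'E'
import ctl; from ctl import *
st=load(); ctl.plan=lambda st,N:np.zeros(N+1)
emit(st,3); save(st)
E
```

```text
slide [[0.0, 0.0, -0.003], [0.0, 0.0, -0.014], [0.0, 0.0, -0.023]]
rot [[0.0, 0.0, -0.0], [0.0, 0.0, -0.0], [0.0, 0.0, -0.0]]
```

Request:
move_arm(
  hand=[0.02, 0.02, 0.02],
  slide=[
    [0, 0, -0.003],
    [0, 0, -0.014],
    [0, 0, -0.023],
  ],
  rot=[
    [0, 0, 0],
    [0, 0, 0],
    [0, 0, 0],
  ],
)

```text
clock: 4.7
position: [437.9, -220.0, 347.8]
eef_rot: [-3.13, -0.004, 1.397]
force: [0.1, 0.7, -7.4]
opening: 28.8
grip_force: 119.8
```

```bash
cat > cyc.py <<'E'
from ctl import *
st=load(); tick(st); emit(st,int(sys.argv[1])); save(st)
E
python3 cyc.py 3
```

```text
t 4.7 k 3 z -0.104284965 cc 0.99 W [4.307 1.03 ] inn -0.05871190875792671 x [-0.078 -0.085 -0.023] roll meas/cmd 0.004 0.0 pivot [ 583.321 -244.616  132.139] cmd [ 589.043 -247.983  140.   ] F [ 0.13   0.736 -7.417] pitch 0.01191808944274112
slide [[-0.019, -0.0, -0.022], [0.001, -0.0, -0.014], [0.006, -0.0, -0.003]]
rot [[0.0, 0.09, 0.0], [0.0, 0.002, -0.0], [0.0, -0.03, -0.0]]
```

Request:
move_arm(
  hand=[0.02, 0.02, 0.02],
  slide=[
    [-0.019, 0, -0.022],
    [0.001, 0, -0.014],
    [0.006, 0, -0.003],
  ],
  rot=[
    [0, 0.09, 0],
    [0, 0.002, 0],
    [0, -0.03, 0],
  ],
)

```text
clock: 5.0
position: [437.6, -236.3, 393.0]
eef_rot: [3.142, -0.062, 1.394]
force: [0.3, -0.3, -7.1]
opening: 28.8
grip_force: 120.7
```

```bash
python3 cyc.py 3
```

```text
t 5.0 k 6 z -0.16323614 cc 0.99 W [8.257 0.025] inn -0.05899229799321175 x [-0.142 -0.005 -0.009] roll meas/cmd 0.062 0.062 pivot [ 587.588 -249.736  179.532] cmd [ 589.043 -247.983  180.   ] F [ 0.32  -0.251 -7.072] pitch -2.3884518509110854e-05
slide [[-0.01, -0.0, 0.0], [0.005, -0.0, 0.0], [0.008, -0.0, 0.0]]
rot [[0.0, 0.046, -0.0], [-0.0, -0.021, -0.0], [0.0, -0.04, -0.0]]
```

The shoe leans further than predicted and ω was underestimated, so I'll correct the state and replan more firmly.

```bash
sed -i 's/\[1e-6,2e-4,1e-7\]/[1e-5,1.5e-3,1e-7]/; s/(0,.04),(1,.15),(3,.15)/(0,.03),(1,.15),(3,.25)/' ctl.py
python3 - <<'E'
from ctl import *
st=load(); st["x"]=np.array([-.158,-.08,-.008]); st["P"]=np.diag([.01**2,.12**2,.012**2]); emit(st,3); print(st["pend"][1]); save(st)
r,_=sim((st["x"],st["pf"]),plan(st,12),[0]*13); print(r[:,:2])
E
```

```text
slide [[-0.019, -0.0, 0.001], [0.007, -0.0, -0.0], [0.015, -0.0, 0.001]]
rot [[0.0, 0.09, -0.0], [0.0, -0.03, -0.0], [0.0, -0.072, -0.0]]
[0.06191751 0.15191751 0.12154013 0.0496266 ]
[[-0.16085031  0.03482726]
 [-0.15120061  0.18801548]
 [-0.13179888  0.25952502]
 [-0.11069808  0.23209022]
 [-0.09502059  0.13609258]
 [-0.08887942  0.00891964]
 [-0.0936481  -0.1224583 ]
 [-0.10904066 -0.24498171]
 [-0.13417226 -0.35657467]
 [-0.16828442 -0.46159485]
 [-0.21111295 -0.56703048]
 [-0.26299942 -0.68017078]]
```

```bash
sed -i 's/d=np.linalg.lstsq(np.vstack(rows_),np.hstack(rhs),rcond=None)\[0\]/from scipy.optimize import lsq_linear; d=lsq_linear(np.vstack(rows_),np.hstack(rhs),(-.09,.09)).x/' ctl.py
python3 - <<'E'
from ctl import *
st=load(); emit(st,3); print(st["pend"][1]); save(st)
r,_=sim((st["x"],st["pf"]),plan(st,12),[0]*13); print(r[:,:2])
E
```

```text
slide [[-0.019, -0.0, 0.001], [0.0, -0.0, -0.0], [0.014, -0.0, 0.0]]
rot [[0.0, 0.09, -0.0], [0.0, -0.002, -0.0], [0.0, -0.063, -0.0]]
[0.06191751 0.15191751 0.15029595 0.08694593]
[[-0.16085031  0.03482726]
 [-0.15051418  0.21207652]
 [-0.127014    0.33594603]
 [-0.09711967  0.36653894]
 [-0.0679039   0.32588225]
 [-0.04375476  0.25103053]
 [-0.02617539  0.17218322]
 [-0.01469153  0.10649359]
 [-0.00789982  0.05976326]
 [-0.00424049  0.03070279]
 [-0.00241438  0.01491795]
 [-0.00152009  0.00757622]]
```

Request:
move_arm(
  hand=[0.02, 0.02, 0.02],
  slide=[
    [-0.019, 0, 0.001],
    [0, 0, 0],
    [0.014, 0, 0],
  ],
  rot=[
    [0, 0.09, 0],
    [0, -0.002, 0],
    [0, -0.063, 0],
  ],
)

```text
clock: 5.3
position: [435.8, -241.5, 389.2]
eef_rot: [-3.136, -0.087, 1.392]
force: [-0.6, 0.2, -7.6]
opening: 28.7
grip_force: 120.7
```

```bash
python3 cyc.py 3
```

```text
t 5.3 k 9 z -0.108425885 cc 0.99 W [4.585 0.606] inn 0.02658811822556084 x [-0.104  0.42  -0.005] roll meas/cmd 0.087 0.087 pivot [ 585.607 -249.712  175.289] cmd [ 589.043 -247.983  180.   ] F [-0.632  0.189 -7.64 ] pitch 0.0053364463569562605
slide [[0.019, 0.0, 0.001], [0.019, 0.0, 0.001], [0.007, -0.0, 0.0]]
rot [[-0.0, -0.09, -0.0], [-0.0, -0.09, -0.0], [-0.0, -0.032, -0.0]]
```

Request:
move_arm(
  hand=[0.02, 0.02, 0.02],
  slide=[
    [0.019, 0, 0.001],
    [0.019, 0, 0.001],
    [0.007, 0, 0],
  ],
  rot=[
    [0, -0.09, 0],
    [0, -0.09, 0],
    [0, -0.032, 0],
  ],
)

```text
clock: 5.6
position: [444.6, -192.9, 389.5]
eef_rot: [-3.139, 0.128, 1.398]
force: [1.0, 1.2, -8.9]
opening: 28.6
grip_force: 120.6
```

```bash
python3 cyc.py 3
```

```text
t 5.6 k 12 z 0.035225205 cc 0.94 W [-5.04   0.517] inn 0.016885545529231567 x [ 0.042  0.277 -0.008] roll meas/cmd -0.128 -0.125 pivot [ 587.227 -245.371  177.069] cmd [ 589.043 -247.983  180.   ] F [ 1.003  1.22  -8.943] pitch 0.002077926567970258
slide [[-0.003, -0.0, 0.0], [-0.01, -0.0, 0.0], [-0.009, -0.0, 0.001]]
rot [[-0.0, 0.016, -0.0], [-0.0, 0.045, -0.0], [-0.0, 0.042, -0.0]]
```

Request:
move_arm(
  hand=[0.02, 0.02, 0.02],
  slide=[
    [-0.003, 0, 0],
    [-0.01, 0, 0],
    [-0.009, 0, 0.001],
  ],
  rot=[
    [0, 0.016, 0],
    [0, 0.045, 0],
    [0, 0.042, 0],
  ],
)

```text
clock: 5.9
position: [441.0, -217.1, 391.8]
eef_rot: [-3.141, 0.018, 1.398]
force: [0.0, 0.5, -7.8]
opening: 28.4
grip_force: 120.6
```

```bash
python3 cyc.py 3
```

```text
t 5.9 k 15 z 0.027271263 cc 0.97 W [-4.507  0.32 ] inn -0.008317909623519755 x [ 0.035 -0.182 -0.007] roll meas/cmd -0.018 -0.022 pivot [ 588.036 -246.566  177.924] cmd [ 589.043 -247.983  180.   ] F [ 0.048  0.502 -7.763] pitch 0.0002868047769356916
slide [[-0.012, -0.0, -0.0], [-0.002, -0.0, -0.0], [0.002, 0.0, -0.0]]
rot [[-0.0, 0.055, -0.0], [-0.0, 0.012, -0.0], [-0.0, -0.009, -0.0]]
```

Request:
move_arm(
  hand=[0.02, 0.02, 0.02],
  slide=[
    [-0.012, 0, 0],
    [-0.002, 0, 0],
    [0.002, 0, 0],
  ],
  rot=[
    [0, 0.055, 0],
    [0, 0.012, 0],
    [0, -0.009, 0],
  ],
)

```text
clock: 6.2
position: [438.5, -230.2, 391.9]
eef_rot: [-3.141, -0.036, 1.394]
force: [-0.5, 0.3, -6.5]
opening: 28.4
grip_force: 120.6
```

Run:
```python
from ctl import *
st=load(); tick(st); st["seg"].append((18,30,[31,261,2,.174])); emit(st,4); save(st)
```

```text
t 6.2 k 18 z 0.0028794445 cc 0.97 W [-2.873  0.339] inn 0.017236826637693894 x [ 0.01   0.018 -0.008] roll meas/cmd 0.036 0.036 pivot [ 587.274 -249.024  177.982] cmd [ 589.043 -247.983  180.   ] F [-0.477  0.329 -6.544] pitch 0.001042212688543676
slide [[0.014, -0.0, 0.0], [0.005, -0.0, 0.0], [0.001, -0.0, 0.0], [0.0, -0.0, 0.0]]
rot [[0.0, -0.067, -0.0], [-0.0, -0.019, -0.0], [-0.0, 0.003, -0.001], [-0.0, 0.01, -0.002]]
```

Request:
move_arm(
  hand=[0.02, 0.02, 0.02, 0.02],
  slide=[
    [0.014, 0, 0],
    [0.005, 0, 0],
    [0.001, 0, 0],
    [0, 0, 0],
  ],
  rot=[
    [0, -0.067, 0],
    [0, -0.019, 0],
    [0, 0.003, -0.001],
    [0, 0.01, -0.002],
  ],
)

```text
clock: 6.58
position: [442.6, -207.9, 392.8]
eef_rot: [-3.141, 0.036, 1.402]
force: [0.8, 0.6, -6.3]
opening: 28.3
grip_force: 120.6
```

```bash
python3 cyc.py 4
```

```text
t 6.5833 k 22 z 0.039975926 cc 0.97 W [-5.358  0.296] inn 0.03133064742929005 x [ 0.049  0.04  -0.01 ] roll meas/cmd -0.036 -0.037 pivot [ 589.213 -240.56   178.966] cmd [ 589.639 -242.968  180.038] F [ 0.849  0.581 -6.296] pitch 0.00013493546073652815
slide [[0.013, -0.001, 0.0], [0.004, 0.0, -0.0], [0.002, -0.0, -0.001], [0.004, -0.001, -0.0]]
rot [[-0.0, -0.043, -0.003], [-0.001, 0.006, -0.004], [0.0, 0.021, -0.005], [-0.0, 0.02, -0.006]]
```

Request:
move_arm(
  hand=[0.02, 0.02, 0.02, 0.02],
  slide=[
    [0.013, -0.001, 0],
    [0.004, 0, 0],
    [0.002, 0, -0.001],
    [0.004, -0.001, 0],
  ],
  rot=[
    [0, -0.043, -0.003],
    [-0.001, 0.006, -0.004],
    [0, 0.021, -0.005],
    [0, 0.02, -0.006],
  ],
)

```text
clock: 6.97
position: [444.5, -186.0, 392.9]
eef_rot: [3.141, 0.03, 1.419]
force: [0.6, -1.2, -7.0]
opening: 28.4
grip_force: 120.7
```

```bash
sed -i 's/1.5e-3,1e-7/1.5e-3,4e-6/' ctl.py
python3 - <<'E'
from ctl import *
st=load(); print(np.sqrt(np.diag(st["P"]))); st["P"][2,2]+=.01**2; tick(st); emit(st,4); save(st); print(np.sqrt(np.diag(st["P"])))
E
```

```text
[0.01150103 0.08307329 0.00966682]
t 6.9667 k 26 z 0.020823326 cc 0.98 W [-4.075  0.157] inn 0.0022967370564991596 x [ 0.031 -0.109 -0.01 ] roll meas/cmd -0.03 -0.033 pivot [ 591.857 -215.046  179.118] cmd [ 592.821 -216.176  180.244] F [ 0.611 -1.177 -6.96 ] pitch -0.0003099985471000073
slide [[0.005, -0.0, -0.001], [0.01, -0.0, 0.0], [0.012, -0.001, 0.0], [0.014, 0.0, -0.0]]
rot [[-0.0, 0.023, -0.007], [-0.0, 0.007, -0.008], [-0.0, -0.001, -0.009], [-0.0, -0.002, -0.01]]
[0.015 0.088 0.014]
```

Request:
move_arm(
  hand=[0.02, 0.02, 0.02, 0.02],
  slide=[
    [0.005, 0, -0.001],
    [0.01, 0, 0],
    [0.012, -0.001, 0],
    [0.014, 0, 0],
  ],
  rot=[
    [0, 0.023, -0.007],
    [0, 0.007, -0.008],
    [0, -0.001, -0.009],
    [0, -0.002, -0.01],
  ],
)

```text
clock: 7.35
position: [448.9, -144.6, 393.2]
eef_rot: [-3.141, 0.006, 1.452]
force: [0.3, -0.6, -8.6]
opening: 28.2
grip_force: 120.6
```

```bash
python3 cyc.py 4
```

```text
t 7.35 k 30 z -0.001864586 cc 0.88 W [-2.555 -0.057] inn 0.008176160487347258 x [ 0.009  0.009 -0.011] roll meas/cmd -0.006 -0.006 pivot [ 597.557 -163.598  179.205] cmd [ 598.883 -165.131  180.635] F [ 0.35  -0.632 -8.58 ] pitch 0.0006738482106297969
slide [[0.017, 0.0, -0.0], [0.014, 0.0, -0.001], [0.013, 0.0, -0.0], [0.013, 0.001, -0.0]]
rot [[-0.001, -0.016, -0.01], [0.0, 0.001, -0.011], [-0.0, 0.009, -0.011], [-0.0, 0.011, -0.011]]
```

Request:
move_arm(
  hand=[0.02, 0.02, 0.02, 0.02],
  slide=[
    [0.017, 0, 0],
    [0.014, 0, -0.001],
    [0.013, 0, 0],
    [0.013, 0.001, 0],
  ],
  rot=[
    [-0.001, -0.016, -0.01],
    [0, 0.001, -0.011],
    [0, 0.009, -0.011],
    [0, 0.011, -0.011],
  ],
)

```text
clock: 7.73
position: [455.9, -87.0, 393.4]
eef_rot: [-3.141, -0.0, 1.497]
force: [0.1, 1.0, -7.1]
opening: 29.0
grip_force: 120.6
```

```bash
python3 cyc.py 4
```

```text
t 7.7333 k 34 z -0.012832493 cc 0.83 W [-1.82  -0.047] inn -0.00928627267528449 x [-0.002 -0.051 -0.01 ] roll meas/cmd 0.0 -0.001 pivot [605.455 -98.097 179.502] cmd [ 606.475 -101.219  181.125] F [ 0.137  1.033 -7.132] pitch 0.0001292942828592681
slide [[0.008, 0.001, -0.0], [0.013, 0.001, -0.0], [0.013, 0.001, 0.0], [0.014, 0.001, 0.0]]
rot [[0.0, 0.029, -0.01], [0.0, 0.007, -0.011], [0.001, -0.003, -0.009], [-0.0, -0.005, -0.009]]
```

Request:
move_arm(
  hand=[0.02, 0.02, 0.02, 0.02],
  slide=[
    [0.008, 0.001, 0],
    [0.013, 0.001, 0],
    [0.013, 0.001, 0],
    [0.014, 0.001, 0],
  ],
  rot=[
    [0, 0.029, -0.01],
    [0, 0.007, -0.011],
    [0.001, -0.003, -0.009],
    [0, -0.005, -0.009],
  ],
)

```text
clock: 8.12
position: [462.8, -40.1, 394.6]
eef_rot: [-3.141, -0.028, 1.534]
force: [-0.1, -0.5, -7.7]
opening: 28.6
grip_force: 120.6
```

```bash
python3 cyc.py 4
python3 - <<'E'
from ctl import *
# diagnostic: column profile of rectified current image vs template along centre rows
import glob,os
f=max(glob.glob("pics/t[0-9]*.png"),key=os.path.getmtime); im=cv2.imread(f)[:,:,::-1].copy()
g=cv2.cvtColor(rect(im,ctrl.camera_model("top"),cur()@MT),cv2.COLOR_RGB2GRAY)
for r in (20,30,40):
  print(tmpl[r,10:135:4].tolist()); print(g[r,10:135:4].tolist())
E
```

```text
t 8.1167 k 38 z -0.02288578 cc 0.79 W [-1.147  0.187] inn -0.003999657614075582 x [-0.013  0.017 -0.01 ] roll meas/cmd 0.028 0.027 pivot [612.886 -39.671 180.753] cmd [613.537 -41.761 181.58 ] F [-0.079 -0.528 -7.68 ] pitch 0.00020718430871666035
slide [[0.011, 0.001, 0.001], [0.01, 0.001, -0.0], [0.008, 0.001, -0.0], [0.007, 0.0, 0.0]]
rot [[0.0, -0.003, -0.009], [0.0, -0.001, -0.007], [0.0, 0.001, -0.006], [0.001, 0.001, -0.005]]
[187, 187, 186, 192, 165, 163, 163, 165, 184, 180, 181, 182, 164, 163, 163, 163, 163, 163, 163, 163, 161, 112, 38, 37, 36, 35, 37, 101, 77, 80, 80, 80]
[108, 70, 60, 157, 160, 161, 161, 172, 171, 175, 183, 161, 160, 160, 160, 161, 160, 160, 160, 152, 107, 35, 35, 36, 34, 33, 77, 78, 78, 77, 79, 78]
[187, 187, 187, 178, 162, 162, 162, 163, 174, 184, 176, 183, 175, 162, 162, 162, 162, 162, 162, 162, 163, 113, 35, 34, 34, 35, 33, 118, 102, 79, 79, 79]
[97, 65, 113, 160, 160, 160, 163, 177, 176, 182, 172, 167, 160, 160, 160, 160, 160, 160, 163, 167, 107, 33, 33, 31, 32, 32, 109, 139, 137, 137, 137, 137]
[188, 188, 188, 187, 187, 162, 161, 164, 180, 171, 176, 168, 162, 162, 161, 162, 162, 161, 161, 161, 160, 111, 32, 31, 32, 31, 31, 99, 139, 143, 143, 143]
[90, 91, 91, 115, 159, 160, 162, 181, 176, 172, 166, 160, 159, 160, 159, 160, 160, 159, 160, 152, 108, 33, 30, 31, 30, 31, 108, 142, 142, 142, 142, 141]
```

```bash
sed -i 's/mask\[10:50,15:128\]/mask[16:44,32:114]/' ctl.py
python3 - <<'E'
from ctl import *
im=cv2.imread("pics/t38.png")[:,:,::-1].copy(); m=ctrl.camera_model("top"); C=cur()@MT
for g in(-.02,.0,.05,.08): print(measure(im,m,C,g))
E
```

```text
(np.float32(0.062239952), 0.9958010592832099, array([-4.170077 ,  1.5021791], dtype=float32))
(np.float32(0.06318296), 0.9955808575134113, array([-4.2332582 ,  0.45328575], dtype=float32))
(np.float32(0.06339462), 0.9957553837319456, array([-4.2474394 , -0.02729474], dtype=float32))
(np.float32(0.06452184), 0.9954967145172304, array([-4.322963 ,  0.5177811], dtype=float32))
```

The old ECC mask took in background and biased the reading. With the corrected mask the lean is about +0.023 rad. I'll reset the filter and use short cycles.

Run:
```python
from ctl import *
st=load(); x,_=sim((np.array([.03,.05,-.007]),.028),[.027]*2,[0,0],T_=.05); st["x"]=_[0]; st["pf"]=.028; st["P"]=np.diag([.01**2,.12**2,.012**2]); emit(st,2); save(st)
```

```text
slide [[0.023, 0.001, 0.001], [0.009, 0.0, -0.0]]
rot [[-0.0, -0.057, -0.009], [-0.0, 0.001, -0.007]]
```

Request:
move_arm(
  hand=[0.02, 0.02],
  slide=[
    [0.023, 0.001, 0.001],
    [0.009, 0, 0],
  ],
  rot=[
    [0, -0.057, -0.009],
    [0, 0.001, -0.007],
  ],
)

```text
clock: 8.33
position: [464.9, -7.1, 394.0]
eef_rot: [3.142, 0.029, 1.551]
force: [-0.0, 1.2, -6.8]
opening: 28.3
grip_force: 120.5
```

```bash
python3 cyc.py 3
```

```text
t 8.3333 k 40 z 0.0043510534 cc 0.99 W [-2.972  0.698] inn -0.029323483421732674 x [ 0.019 -0.123 -0.013] roll meas/cmd -0.029 -0.029 pivot [614.734 -16.383 180.232] cmd [616.265 -18.791 181.756] F [-0.     1.246 -6.798] pitch -5.2850143790204926e-05
slide [[-0.01, 0.001, 0.0], [0.002, 0.001, 0.001], [0.007, 0.001, -0.0]]
rot [[-0.0, 0.086, -0.006], [0.0, 0.023, -0.005], [0.0, -0.009, -0.004]]
```

Request:
move_arm(
  hand=[0.02, 0.02, 0.02],
  slide=[
    [-0.01, 0.001, 0],
    [0.002, 0.001, 0.001],
    [0.007, 0.001, 0],
  ],
  rot=[
    [0, 0.086, -0.006],
    [0, 0.023, -0.005],
    [0, -0.009, -0.004],
  ],
)

```text
clock: 8.63
position: [467.8, -10.8, 393.7]
eef_rot: [-3.142, -0.072, 1.563]
force: [-0.7, -1.1, -6.8]
opening: 28.4
grip_force: 120.6
```

```bash
python3 cyc.py 3
```

```text
t 8.6333 k 43 z -0.013584217 cc 1.0 W [-1.77  -0.785] inn 0.015387209124601543 x [ 0.001  0.034 -0.016] roll meas/cmd 0.072 0.071 pivot [617.888   3.275 180.302] cmd [618.943   3.753 181.929] F [-0.673 -1.127 -6.813] pitch 8.964804768799278e-05
slide [[0.02, 0.001, 0.001], [0.007, -0.0, -0.0], [0.0, -0.0, -0.0]]
rot [[0.001, -0.076, -0.003], [-0.0, -0.019, -0.001], [-0.0, 0.006, -0.001]]
```

Request:
move_arm(
  hand=[0.02, 0.02, 0.02],
  slide=[
    [0.02, 0.001, 0.001],
    [0.007, 0, 0],
    [0, 0, 0],
  ],
  rot=[
    [0.001, -0.076, -0.003],
    [0, -0.019, -0.001],
    [0, 0.006, -0.001],
  ],
)

```text
clock: 8.93
position: [468.7, 18.9, 394.4]
eef_rot: [-3.141, 0.018, 1.573]
force: [0.3, 0.2, -8.3]
opening: 28.3
grip_force: 120.6
```

```bash
sed -i 's/np.eye(H)\/.04/np.eye(H)\/.02/; s/1e-5,1.5e-3,4e-6/3e-6,4e-4,2e-6/' ctl.py; python3 cyc.py 4
```

```text
t 8.9333 k 46 z 0.018685728 cc 0.99 W [-3.932 -0.031] inn 0.012764652106878011 x [ 0.035  0.028 -0.017] roll meas/cmd -0.018 -0.018 pivot [618.609  15.453 180.406] cmd [619.96   12.319 181.995] F [ 0.275  0.211 -8.261] pitch 0.0006243441475645925
slide [[0.001, 0.0, -0.0], [-0.0, 0.0, -0.0], [-0.002, 0.0, -0.0], [-0.001, 0.0, -0.0]]
rot [[-0.001, -0.004, -0.001], [0.0, 0.004, 0.0], [0.0, 0.007, 0.0], [0.0, 0.007, 0.0]]
```

Request:
move_arm(
  hand=[0.02, 0.02, 0.02, 0.02],
  slide=[
    [0.001, 0, 0],
    [0, 0, 0],
    [-0.002, 0, 0],
    [-0.001, 0, 0],
  ],
  rot=[
    [-0.001, -0.004, -0.001],
    [0, 0.004, 0],
    [0, 0.007, 0],
    [0, 0.007, 0],
  ],
)

```text
clock: 9.32
position: [468.9, 14.4, 394.4]
eef_rot: [3.141, 0.003, 1.57]
force: [0.6, -0.4, -7.6]
opening: 28.8
grip_force: 120.7
```

```bash
sed -i 's/np.eye(H)\/.02/np.eye(H)\/.03/' ctl.py; python3 cyc.py 4
```

```text
t 9.3167 k 50 z -0.014297094 cc 1.0 W [-1.722 -0.377] inn -0.01802359492724558 x [ 0.002 -0.118 -0.015] roll meas/cmd -0.003 -0.004 pivot [619.004  13.682 180.591] cmd [620.043  13.017 182.   ] F [ 0.64  -0.439 -7.646] pitch -0.000522683196142529
slide [[-0.008, 0.0, -0.0], [-0.002, 0.0, -0.0], [0.002, 0.0, -0.0], [0.003, 0.0, -0.0]]
rot [[0.0, 0.037, 0.0], [0.0, 0.006, 0.0], [0.0, -0.008, 0.0], [0.0, -0.013, 0.0]]
```

Request:
move_arm(
  hand=[0.02, 0.02, 0.02, 0.02],
  slide=[
    [-0.008, 0, 0],
    [-0.002, 0, 0],
    [0.002, 0, 0],
    [0.003, 0, 0],
  ],
  rot=[
    [0, 0.037, 0],
    [0, 0.006, 0],
    [0, -0.008, 0],
    [0, -0.013, 0],
  ],
)

```text
clock: 9.7
position: [468.9, 9.5, 394.5]
eef_rot: [3.141, -0.017, 1.569]
force: [-0.2, -0.2, -7.3]
opening: 28.4
grip_force: 120.6
```

```bash
python3 cyc.py 4
```

```text
t 9.7 k 54 z -0.034447625 cc 1.0 W [-0.372 -0.815] inn -0.001372058529659069 x [-0.02   0.034 -0.015] roll meas/cmd 0.017 0.018 pivot [618.993  12.791 180.699] cmd [620.043  13.017 182.   ] F [-0.17  -0.161 -7.283] pitch -0.00042667441074962603
slide [[0.003, 0.0, -0.0], [0.002, 0.0, -0.0], [0.0, 0.0, -0.0], [0.0, 0.0, -0.0]]
rot [[0.0, -0.014, 0.0], [0.0, -0.008, 0.0], [0.0, -0.003, 0.0], [0.0, 0.0, 0.0]]
```

Settling well, with small innovations.

Request:
move_arm(
  hand=[0.02, 0.02, 0.02, 0.02],
  slide=[
    [0.003, 0, 0],
    [0.002, 0, 0],
    [0, 0, 0],
    [0, 0, 0],
  ],
  rot=[
    [0, -0.014, 0],
    [0, -0.008, 0],
    [0, -0.003, 0],
    [0, 0, 0],
  ],
)

```text
clock: 10.08
position: [468.9, 15.6, 394.6]
eef_rot: [3.141, 0.007, 1.572]
force: [0.1, 0.3, -6.1]
opening: 28.3
grip_force: 120.6
```

```bash
python3 cyc.py 4
```

```text
t 10.0833 k 58 z -0.029824462 cc 1.0 W [-0.682 -0.667] inn -0.012643539523921651 x [-0.016 -0.009 -0.013] roll meas/cmd -0.007 -0.007 pivot [618.981  14.171 180.785] cmd [620.043  13.017 182.   ] F [ 0.101  0.266 -6.065] pitch -0.0005189856316082387
slide [[-0.005, 0.0, -0.0], [-0.001, 0.0, -0.0], [0.001, 0.0, -0.0], [0.002, 0.0, -0.0]]
rot [[0.0, 0.024, 0.0], [0.0, 0.004, 0.0], [0.0, -0.005, 0.0], [0.0, -0.008, 0.0]]
```

Request:
move_arm(
  hand=[0.02, 0.02, 0.02, 0.02],
  slide=[
    [-0.005, 0, 0],
    [-0.001, 0, 0],
    [0.001, 0, 0],
    [0.002, 0, 0],
  ],
  rot=[
    [0, 0.024, 0],
    [0, 0.004, 0],
    [0, -0.005, 0],
    [0, -0.008, 0],
  ],
)

```text
clock: 10.47
position: [468.9, 11.5, 394.7]
eef_rot: [3.141, -0.007, 1.569]
force: [-0.3, 0.1, -7.0]
opening: 28.7
grip_force: 120.6
```

```bash
python3 cyc.py 5
```

```text
t 10.4667 k 62 z -0.05328182 cc 0.99 W [0.89  0.198] inn -0.026082452802829784 x [-0.042 -0.029 -0.009] roll meas/cmd 0.007 0.008 pivot [619.008  12.883 180.836] cmd [620.043  13.017 182.   ] F [-0.345  0.099 -7.047] pitch -0.00046012239796133347
slide [[-0.007, 0.0, 0.0], [-0.0, 0.0, 0.0], [0.003, 0.0, 0.0], [0.003, 0.0, 0.0], [0.003, 0.0, 0.0]]
rot [[0.0, 0.035, 0.0], [0.0, -0.001, 0.0], [0.0, -0.014, 0.0], [0.0, -0.016, 0.0], [0.0, -0.012, 0.0]]
```

Request:
move_arm(
  hand=[0.02, 0.02, 0.02, 0.02, 0.02],
  slide=[
    [-0.007, 0, 0],
    [0, 0, 0],
    [0.003, 0, 0],
    [0.003, 0, 0],
    [0.003, 0, 0],
  ],
  rot=[
    [0, 0.035, 0],
    [0, -0.001, 0],
    [0, -0.014, 0],
    [0, -0.016, 0],
    [0, -0.012, 0],
  ],
)

```text
clock: 10.93
position: [468.9, 14.5, 394.9]
eef_rot: [3.141, 0.002, 1.571]
force: [0.9, 0.8, -7.7]
opening: 28.9
grip_force: 120.6
```

```bash
python3 cyc.py 4
```

```text
t 10.9333 k 67 z -0.042877227 cc 0.99 W [ 0.193 -0.691] inn -0.01138628366758311 x [-0.035  0.066 -0.008] roll meas/cmd -0.002 -0.0 pivot [618.988  14.081 181.107] cmd [620.043  13.017 182.   ] F [ 0.948  0.798 -7.683] pitch -0.0005913351355450422
slide [[-0.002, 0.0, 0.0], [-0.0, 0.0, 0.0], [0.001, 0.0, 0.0], [0.001, 0.0, 0.0]]
rot [[0.0, 0.009, 0.0], [0.0, -0.0, 0.0], [0.0, -0.005, 0.0], [0.0, -0.004, 0.0]]
```

Request:
move_arm(
  hand=[0.02, 0.02, 0.02, 0.02],
  slide=[
    [-0.002, 0, 0],
    [0, 0, 0],
    [0.001, 0, 0],
    [0.001, 0, 0],
  ],
  rot=[
    [0, 0.009, 0],
    [0, 0, 0],
    [0, -0.005, 0],
    [0, -0.004, 0],
  ],
)

```text
clock: 11.32
position: [468.9, 13.9, 394.9]
eef_rot: [3.141, 0.0, 1.57]
force: [0.0, -0.4, -7.0]
opening: 28.4
grip_force: 120.6
```

```bash
python3 cyc.py 4
```

```text
t 11.3167 k 71 z -0.038782924 cc 1.0 W [-0.082 -0.557] inn -0.01787642626044395 x [-0.032  0.004 -0.005] roll meas/cmd -0.0 -0.0 pivot [618.99   13.793 181.034] cmd [620.043  13.017 182.   ] F [ 0.04  -0.402 -6.963] pitch -0.0004843489939126191
slide [[-0.006, 0.0, 0.0], [-0.0, 0.0, 0.0], [0.002, 0.0, 0.0], [0.002, 0.0, 0.0]]
rot [[0.0, 0.026, 0.0], [0.0, 0.001, 0.0], [0.0, -0.009, 0.0], [0.0, -0.01, 0.0]]
```

Request:
move_arm(
  hand=[0.02, 0.02, 0.02, 0.02],
  slide=[
    [-0.006, 0, 0],
    [0, 0, 0],
    [0.002, 0, 0],
    [0.002, 0, 0],
  ],
  rot=[
    [0, 0.026, 0],
    [0, 0.001, 0],
    [0, -0.009, 0],
    [0, -0.01, 0],
  ],
)

```text
clock: 11.7
position: [468.9, 12.0, 395.0]
eef_rot: [3.141, -0.007, 1.57]
force: [0.0, -0.6, -8.0]
opening: 28.3
grip_force: 120.6
```

```bash
python3 cyc.py 4
```

```text
t 11.7 k 75 z -0.040512994 cc 1.0 W [ 0.034 -0.318] inn -0.013910417070062884 x [-0.036  0.032 -0.003] roll meas/cmd 0.007 0.008 pivot [619.003  13.238 181.142] cmd [620.043  13.017 182.   ] F [ 0.009 -0.564 -7.95 ] pitch -0.0005005854118225953
slide [[-0.002, 0.0, 0.0], [0.0, 0.0, 0.0], [0.002, 0.0, 0.0], [0.001, 0.0, 0.0]]
rot [[0.0, 0.012, 0.0], [0.0, -0.003, 0.0], [0.0, -0.008, 0.0], [0.0, -0.007, 0.0]]
```

Run:
```python
from ctl import *
st=load(); st["x"]=np.array([-.049,.02,.009]); emit(st,4); save(st)
```

```text
slide [[-0.005, 0.0, 0.0], [-0.0, 0.0, 0.0], [0.003, 0.0, 0.0], [0.002, 0.0, 0.0]]
rot [[0.0, 0.026, 0.0], [0.0, -0.002, 0.0], [0.0, -0.013, 0.0], [0.0, -0.012, 0.0]]
```

Request:
move_arm(
  hand=[0.02, 0.02, 0.02, 0.02],
  slide=[
    [-0.005, 0, 0],
    [0, 0, 0],
    [0.003, 0, 0],
    [0.002, 0, 0],
  ],
  rot=[
    [0, 0.026, 0],
    [0, -0.002, 0],
    [0, -0.013, 0],
    [0, -0.012, 0],
  ],
)

```text
clock: 12.08
position: [468.9, 12.3, 395.1]
eef_rot: [3.141, -0.005, 1.57]
force: [0.3, -0.4, -7.9]
opening: 28.4
grip_force: 120.6
```

```bash
python3 cyc.py 4
```

```text
t 12.0833 k 79 z -0.022167392 cc 0.99 W [-1.195  0.232] inn -0.00346234612774729 x [-0.031  0.088  0.009] roll meas/cmd 0.005 0.007 pivot [618.991  13.345 181.26 ] cmd [620.043  13.017 182.   ] F [ 0.314 -0.375 -7.884] pitch -0.000543589830800619
slide [[0.002, 0.0, 0.0], [0.001, 0.0, 0.0], [0.0, 0.0, 0.0], [0.0, 0.0, 0.0]]
rot [[0.0, -0.008, 0.0], [0.0, -0.004, 0.0], [0.0, -0.002, 0.0], [0.0, -0.0, 0.0]]
```

Good: the innovation is now small. I'm still holding at the lamp.

Request:
move_arm(
  hand=[0.02, 0.02, 0.02, 0.02],
  slide=[
    [0.002, 0, 0],
    [0.001, 0, 0],
    [0, 0, 0],
    [0, 0, 0],
  ],
  rot=[
    [0, -0.008, 0],
    [0, -0.004, 0],
    [0, -0.002, 0],
    [0, 0, 0],
  ],
)

```text
clock: 12.47
position: [468.9, 15.3, 395.1]
eef_rot: [3.141, 0.007, 1.571]
force: [0.4, -0.1, -7.4]
opening: 28.8
grip_force: 120.6
```

```bash
python3 cyc.py 5
```

```text
t 12.4667 k 83 z 0.0030423813 cc 0.99 W [-2.884  0.171] inn -0.0008889335097189031 x [-0.006  0.033  0.01 ] roll meas/cmd -0.007 -0.007 pivot [618.985  13.804 181.248] cmd [620.043  13.017 182.   ] F [ 0.375 -0.089 -7.363] pitch -0.0004918225125819445
slide [[-0.0, 0.0, 0.0], [-0.001, 0.0, 0.0], [-0.0, 0.0, 0.0], [-0.0, 0.0, 0.0], [-0.0, 0.0, 0.0]]
rot [[0.0, 0.004, 0.0], [0.0, 0.002, 0.0], [0.0, 0.0, 0.0], [0.0, 0.001, 0.0], [0.0, -0.0, 0.0]]
```

Request:
move_arm(
  hand=[0.02, 0.02, 0.02, 0.02, 0.02],
  slide=[
    [0, 0, 0],
    [-0.001, 0, 0],
    [0, 0, 0],
    [0, 0, 0],
    [0, 0, 0],
  ],
  rot=[
    [0, 0.004, 0],
    [0, 0.002, 0],
    [0, 0, 0],
    [0, 0.001, 0],
    [0, 0, 0],
  ],
)

```text
clock: 12.93
position: [468.9, 13.9, 395.1]
eef_rot: [3.141, -0.0, 1.571]
force: [-0.3, -0.6, -7.2]
opening: 28.6
grip_force: 120.6
```

```bash
python3 cyc.py 5
```

```text
t 12.9333 k 88 z 0.018572759 cc 1.0 W [-3.924 -0.071] inn 0.010090267757106737 x [0.01  0.029 0.008] roll meas/cmd 0.0 -0.0 pivot [618.999  13.9   181.248] cmd [620.043  13.017 182.   ] F [-0.318 -0.627 -7.211] pitch -0.0004931883988823362
slide [[0.003, 0.0, 0.0], [0.001, 0.0, 0.0], [-0.001, 0.0, 0.0], [-0.002, 0.0, 0.0], [-0.001, 0.0, 0.0]]
rot [[0.0, -0.017, 0.0], [0.0, -0.001, 0.0], [0.0, 0.005, 0.0], [0.0, 0.006, 0.0], [0.0, 0.006, 0.0]]
```

Request:
move_arm(
  hand=[0.02, 0.02, 0.02, 0.02, 0.02],
  slide=[
    [0.003, 0, 0],
    [0.001, 0, 0],
    [-0.001, 0, 0],
    [-0.002, 0, 0],
    [-0.001, 0, 0],
  ],
  rot=[
    [0, -0.017, 0],
    [0, -0.001, 0],
    [0, 0.005, 0],
    [0, 0.006, 0],
    [0, 0.006, 0],
  ],
)

```text
clock: 13.4
position: [468.9, 13.9, 395.1]
eef_rot: [3.141, 0.001, 1.571]
force: [0.3, -0.2, -7.5]
opening: 28.6
grip_force: 120.6
```

```bash
python3 cyc.py 5
```

```text
t 13.4 k 93 z 0.032353237 cc 0.99 W [-4.848 -0.722] inn 0.01567756936175047 x [0.025 0.007 0.007] roll meas/cmd -0.001 -0.001 pivot [619.013  13.871 181.311] cmd [620.043  13.017 182.   ] F [ 0.289 -0.178 -7.507] pitch -0.0005280848251652517
slide [[0.005, 0.0, 0.0], [-0.0, 0.0, 0.0], [-0.002, 0.0, 0.0], [-0.002, 0.0, 0.0], [-0.001, 0.0, 0.0]]
rot [[0.0, -0.022, 0.0], [0.0, -0.0, 0.0], [0.0, 0.007, 0.0], [0.0, 0.009, 0.0], [0.0, 0.007, 0.0]]
```

Request:
move_arm(
  hand=[0.02, 0.02, 0.02, 0.02, 0.02],
  slide=[
    [0.005, 0, 0],
    [0, 0, 0],
    [-0.002, 0, 0],
    [-0.002, 0, 0],
    [-0.001, 0, 0],
  ],
  rot=[
    [0, -0.022, 0],
    [0, 0, 0],
    [0, 0.007, 0],
    [0, 0.009, 0],
    [0, 0.007, 0],
  ],
)

```text
clock: 13.87
position: [468.9, 13.9, 395.2]
eef_rot: [3.141, -0.001, 1.571]
force: [-0.6, -0.2, -7.8]
opening: 28.2
grip_force: 120.7
```

Run:
```python
from ctl import *
st=load(); tick(st); st["x"]=st["x"]+np.array([.004,.01,-.004]); st["seg"].append((99,30,[-56.4,226.5,0,.093])); emit(st,4); save(st)
```

```text
t 13.8667 k 98 z 0.048544683 cc 0.99 W [-5.932  0.974] inn 0.029048426865354974 x [0.044 0.019 0.003] roll meas/cmd 0.001 -0.0 pivot [619.01   14.065 181.398] cmd [620.043  13.017 182.   ] F [-0.601 -0.248 -7.82 ] pitch -0.0005410653370354563
slide [[0.01, 0.0, 0.001], [0.002, 0.0, -0.0], [-0.002, -0.0, -0.0], [-0.002, -0.0, -0.0]]
rot [[0.0, -0.05, 0.0], [0.0, -0.007, 0.0], [0.0, 0.011, -0.0], [0.0, 0.015, -0.001]]
```

Request:
move_arm(
  hand=[0.02, 0.02, 0.02, 0.02],
  slide=[
    [0.01, 0, 0.001],
    [0.002, 0, 0],
    [-0.002, 0, 0],
    [-0.002, 0, 0],
  ],
  rot=[
    [0, -0.05, 0],
    [0, -0.007, 0],
    [0, 0.011, 0],
    [0, 0.015, -0.001],
  ],
)

```text
clock: 14.25
position: [468.9, 22.2, 394.3]
eef_rot: [3.141, 0.029, 1.573]
force: [0.1, -0.2, -7.5]
opening: 28.3
grip_force: 120.7
```

```bash
sed -i 's/I,G,K,D,ML=.0029,.068/I,G,K,D,ML=.0029,.070/; s/3e-6,4e-4,2e-6/5e-6,8e-4,2e-6/' ctl.py; python3 cyc.py 4
```

```text
t 14.25 k 102 z 0.048102982 cc 0.99 W [-5.903  1.488] inn 0.011481489397974581 x [ 0.049 -0.073 -0.002] roll meas/cmd -0.029 -0.031 pivot [618.938  16.364 180.503] cmd [619.56   14.956 182.   ] F [ 0.063 -0.159 -7.454] pitch -0.0002928499648386645
slide [[0.004, -0.001, -0.0], [0.002, -0.001, -0.001], [0.004, -0.001, 0.0], [0.005, -0.002, 0.0]]
rot [[0.0, -0.005, -0.001], [0.0, 0.004, -0.001], [0.0, 0.006, -0.002], [0.0, 0.005, -0.003]]
```

Request:
move_arm(
  hand=[0.02, 0.02, 0.02, 0.02],
  slide=[
    [0.004, -0.001, 0],
    [0.002, -0.001, -0.001],
    [0.004, -0.001, 0],
    [0.005, -0.002, 0],
  ],
  rot=[
    [0, -0.005, -0.001],
    [0, 0.004, -0.001],
    [0, 0.006, -0.002],
    [0, 0.005, -0.003],
  ],
)

```text
clock: 14.63
position: [463.8, 37.2, 395.0]
eef_rot: [3.141, 0.02, 1.579]
force: [-0.6, -0.8, -7.1]
opening: 28.3
grip_force: 120.6
```

```bash
python3 cyc.py 4
```

```text
t 14.6333 k 106 z 0.028780356 cc 0.99 W [-4.608  0.916] inn 0.014945416427403081 x [ 0.032 -0.03  -0.004] roll meas/cmd -0.02 -0.021 pivot [613.998  34.083 181.228] cmd [615.152  32.66  182.   ] F [-0.614 -0.826 -7.113] pitch -0.0006499269496157779
slide [[0.011, -0.002, 0.0], [0.008, -0.002, -0.0], [0.009, -0.003, -0.001], [0.009, -0.002, 0.0]]
rot [[0.0, -0.017, -0.003], [0.0, 0.001, -0.004], [-0.0, 0.007, -0.004], [-0.0, 0.008, -0.005]]
```

Request:
move_arm(
  hand=[0.02, 0.02, 0.02, 0.02],
  slide=[
    [0.011, -0.002, 0],
    [0.008, -0.002, 0],
    [0.009, -0.003, -0.001],
    [0.009, -0.002, 0],
  ],
  rot=[
    [0, -0.017, -0.003],
    [0, 0.001, -0.004],
    [0, 0.007, -0.004],
    [0, 0.008, -0.005],
  ],
)

```text
clock: 15.02
position: [454.0, 74.9, 394.8]
eef_rot: [-3.141, 0.021, 1.596]
force: [0.8, -0.9, -6.5]
opening: 28.9
grip_force: 120.7
```

```bash
python3 cyc.py 4
```

```text
t 15.0167 k 110 z 0.010503087 cc 1.0 W [-3.384  0.477] inn -0.0008728625965921041 x [ 0.014 -0.055 -0.003] roll meas/cmd -0.021 -0.022 pivot [603.962  74.217 180.886] cmd [605.289  72.269 182.   ] F [ 0.787 -0.9   -6.547] pitch 0.0003649680224240426
slide [[0.009, -0.003, -0.0], [0.011, -0.003, -0.0], [0.012, -0.003, -0.0], [0.013, -0.003, -0.0]]
rot [[-0.0, 0.017, -0.005], [-0.0, 0.007, -0.006], [-0.0, 0.002, -0.006], [-0.0, 0.001, -0.005]]
```

Request:
move_arm(
  hand=[0.02, 0.02, 0.02, 0.02],
  slide=[
    [0.009, -0.003, 0],
    [0.011, -0.003, 0],
    [0.012, -0.003, 0],
    [0.013, -0.003, 0],
  ],
  rot=[
    [0, 0.017, -0.005],
    [0, 0.007, -0.006],
    [0, 0.002, -0.006],
    [0, 0.001, -0.005],
  ],
)

```text
clock: 15.4
position: [440.5, 119.4, 394.5]
eef_rot: [-3.141, -0.006, 1.617]
force: [0.6, -0.2, -7.5]
opening: 28.5
grip_force: 120.7
```

```bash
python3 cyc.py 4
```

```text
t 15.4 k 114 z -0.022283452 cc 1.0 W [-1.187  0.449] inn -0.016527186379260893 x [-0.02  -0.052 -0.002] roll meas/cmd 0.006 0.005 pivot [590.166 127.519 180.538] cmd [591.843 126.267 182.   ] F [ 0.556 -0.161 -7.499] pitch 0.0004160619566771947
slide [[0.008, -0.003, -0.0], [0.012, -0.002, 0.0], [0.014, -0.003, 0.001], [0.013, -0.002, 0.0]]
rot [[-0.0, 0.03, -0.006], [0.0, 0.004, -0.006], [0.0, -0.006, -0.005], [0.0, -0.007, -0.006]]
```

Request:
move_arm(
  hand=[0.02, 0.02, 0.02, 0.02],
  slide=[
    [0.008, -0.003, 0],
    [0.012, -0.002, 0],
    [0.014, -0.003, 0.001],
    [0.013, -0.002, 0],
  ],
  rot=[
    [0, 0.03, -0.006],
    [0, 0.004, -0.006],
    [0, -0.006, -0.005],
    [0, -0.007, -0.006],
  ],
)

```text
clock: 15.78
position: [427.7, 165.8, 394.8]
eef_rot: [3.142, -0.027, 1.64]
force: [0.3, -0.1, -6.9]
opening: 28.7
grip_force: 120.6
```

```bash
python3 cyc.py 4
```

```text
t 15.7833 k 118 z -0.026243955 cc 0.99 W [-0.922 -0.121] inn -0.00491231750412182 x [-0.025  0.046 -0.001] roll meas/cmd 0.027 0.026 pivot [576.963 181.854 181.027] cmd [578.397 180.265 182.   ] F [ 0.27  -0.149 -6.928] pitch -1.8886758373157365e-05
slide [[0.012, -0.002, 0.001], [0.011, -0.002, -0.0], [0.009, -0.002, 0.0], [0.008, -0.001, 0.0]]
rot [[0.001, -0.005, -0.004], [-0.0, -0.002, -0.005], [-0.0, -0.0, -0.004], [-0.0, 0.0, -0.003]]
```

Request:
move_arm(
  hand=[0.02, 0.02, 0.02, 0.02],
  slide=[
    [0.012, -0.002, 0.001],
    [0.011, -0.002, 0],
    [0.009, -0.002, 0],
    [0.008, -0.001, 0],
  ],
  rot=[
    [0.001, -0.005, -0.004],
    [0, -0.002, -0.005],
    [0, 0, -0.004],
    [0, 0, -0.003],
  ],
)

```text
clock: 16.17
position: [417.8, 205.2, 394.8]
eef_rot: [-3.141, -0.02, 1.657]
force: [0.2, 1.1, -7.2]
opening: 28.4
grip_force: 120.6
```

```bash
python3 cyc.py 4
```

```text
t 16.1667 k 122 z -0.04208864 cc 1.0 W [ 0.14  -0.604] inn -0.03654439078788499 x [-0.042 -0.073  0.002] roll meas/cmd 0.02 0.019 pivot [566.778 222.272 180.864] cmd [568.534 219.874 182.   ] F [ 0.205  1.123 -7.236] pitch 0.0005555867153516802
slide [[-0.007, -0.001, 0.001], [0.003, -0.001, 0.0], [0.008, -0.0, 0.0], [0.007, -0.001, 0.001]]
rot [[-0.0, 0.06, -0.003], [0.0, 0.007, -0.002], [0.0, -0.019, -0.001], [0.0, -0.024, -0.001]]
```

Request:
move_arm(
  hand=[0.02, 0.02, 0.02, 0.02],
  slide=[
    [-0.007, -0.001, 0.001],
    [0.003, -0.001, 0],
    [0.008, 0, 0],
    [0.007, -0.001, 0.001],
  ],
  rot=[
    [0, 0.06, -0.003],
    [0, 0.007, -0.002],
    [0, -0.019, -0.001],
    [0, -0.024, -0.001],
  ],
)

```text
clock: 16.55
position: [414.5, 214.8, 394.4]
eef_rot: [3.141, -0.041, 1.661]
force: [-1.0, -0.2, -7.2]
opening: 28.5
grip_force: 120.8
```

```bash
python3 cyc.py 4
```

```text
t 16.55 k 126 z -0.05897979 cc 0.99 W [ 1.272 -0.706] inn -0.02201748158375441 x [-0.062  0.046  0.004] roll meas/cmd 0.041 0.043 pivot [563.345 237.092 180.871] cmd [564.126 237.578 182.   ] F [-0.973 -0.164 -7.152] pitch -0.0010195382913337021
slide [[0.001, 0.0, -0.0], [0.003, -0.0, -0.0], [0.004, -0.0, -0.0], [0.003, -0.0, -0.0]]
rot [[0.0, 0.005, -0.001], [0.0, -0.013, 0.0], [0.0, -0.018, 0.0], [0.0, -0.014, 0.0]]
```

Request:
move_arm(
  hand=[0.02, 0.02, 0.02, 0.02],
  slide=[
    [0.001, 0, 0],
    [0.003, 0, 0],
    [0.004, 0, 0],
    [0.003, 0, 0],
  ],
  rot=[
    [0, 0.005, -0.001],
    [0, -0.013, 0],
    [0, -0.018, 0],
    [0, -0.014, 0],
  ],
)

```text
clock: 16.93
position: [413.3, 226.1, 394.5]
eef_rot: [3.141, -0.002, 1.663]
force: [1.2, -0.7, -7.4]
opening: 28.6
grip_force: 120.6
```

Run:
```python
from ctl import *
st=load(); tick(st); st["x"]=st["x"]+np.array([-.006,-.01,.006]); emit(st,3); save(st); print(cur()[:3,3], ctrl.sense()["eef_rot"])
```

```text
t 16.9333 k 130 z -0.051803235 cc 0.99 W [ 0.791 -0.773] inn -0.02919110437794757 x [-0.057  0.021  0.007] roll meas/cmd 0.002 0.003 pivot [562.737 240.229 180.704] cmd [563.643 239.517 182.   ] F [ 1.247 -0.689 -7.392] pitch -0.00039556697222503206
slide [[-0.01, -0.0, 0.0], [-0.001, -0.0, -0.0], [0.004, -0.0, 0.0]]
rot [[0.0, 0.048, 0.0], [0.0, 0.002, 0.0], [0.0, -0.017, 0.0]]
[413.261 226.5   394.566] [ 3.141 -0.001  1.664]
```

Request:
move_arm(
  hand=[0.02, 0.02, 0.02],
  slide=[
    [-0.01, 0, 0],
    [-0.001, 0, 0],
    [0.004, 0, 0],
  ],
  rot=[
    [0, 0.048, 0],
    [0, 0.002, 0],
    [0, -0.017, 0],
  ],
)

```text
clock: 17.23
position: [414.1, 218.2, 394.5]
eef_rot: [3.141, -0.034, 1.662]
force: [0.3, -0.9, -7.8]
opening: 28.5
grip_force: 120.6
```

Run:
```python
from ctl import *
st=load(); tick(st); st["seg"].append((133,9,[0,-.8,-80,0])); emit(st,3); save(st); print(st["pend"][1])
```

```text
t 17.2333 k 133 z -0.059230424 cc 0.99 W [ 1.288 -0.595] inn -0.021468226267939913 x [-0.073  0.045  0.015] roll meas/cmd 0.034 0.036 pivot [562.804 239.095 180.768] cmd [563.643 239.517 182.   ] F [ 0.336 -0.909 -7.817] pitch -0.00011122116442659651
slide [[-0.002, -0.0, 0.001], [0.002, -0.0, 0.005], [0.003, -0.0, 0.011]]
rot [[0.0, 0.01, 0.0], [0.0, -0.012, 0.0], [0.0, -0.018, 0.0]]
[0.036 0.046 0.034 0.016]
```

Run:
```python
from ctl import *
st=load(); st["x"]=np.array([-.088,.0,.029]); st["P"]=np.diag([.012**2,.07**2,.012**2]); st["seg"][-1]=(136,9,[0,-.8,-80,0]); emit(st,3); save(st); print(st["pend"][1])
r,_=sim((st["x"],st["pf"]),plan(st,14),[0]*15); print(r[:,:2])
```

```text
slide [[-0.009, -0.0, 0.0], [0.002, -0.0, 0.0], [0.006, -0.0, 0.0]]
rot [[0.0, 0.04, 0.0], [0.0, -0.01, 0.0], [0.0, -0.026, 0.0]]
[0.03567888 0.07562322 0.06642611 0.04008023]
[[-0.08628213  0.05174133]
 [-0.07879568  0.12544024]
 [-0.06612438  0.17240426]
 [-0.05106997  0.18319067]
 [-0.03637141  0.16600007]
 [-0.02381956  0.13385147]
 [-0.01416473  0.09804796]
 [-0.00737687  0.06590178]
 [-0.00298471  0.04083243]
 [-0.00035812  0.02344982]
 [ 0.00110979  0.01277603]
 [ 0.0019127   0.007201  ]
 [ 0.00240556  0.0050731 ]
 [ 0.00281513  0.00499942]]
```

Request:
move_arm(
  hand=[0.02, 0.02, 0.02],
  slide=[
    [-0.009, 0, 0],
    [0.002, 0, 0],
    [0.006, 0, 0],
  ],
  rot=[
    [0, 0.04, 0],
    [0, -0.01, 0],
    [0, -0.026, 0],
  ],
)

```text
clock: 17.53
position: [414.1, 217.6, 394.8]
eef_rot: [3.141, -0.037, 1.662]
force: [1.0, -0.0, -6.5]
opening: 28.6
grip_force: 120.6
```

```bash
python3 cyc.py 4
```

```text
t 17.5333 k 136 z -0.03201396 cc 1.0 W [-0.535 -0.607] inn 0.0051104246352693256 x [-0.062  0.184  0.03 ] roll meas/cmd 0.037 0.04 pivot [562.849 239.094 181.088] cmd [563.643 239.517 182.   ] F [ 1.009 -0.033 -6.49 ] pitch -0.00024137007205608744
slide [[0.009, -0.0, 0.001], [0.005, -0.0, 0.006], [0.001, -0.0, 0.01], [-0.001, -0.0, 0.015]]
rot [[0.0, -0.045, 0.0], [0.0, -0.02, 0.0], [0.0, -0.004, 0.0], [0.0, 0.004, 0.0]]
```

Request:
move_arm(
  hand=[0.02, 0.02, 0.02, 0.02],
  slide=[
    [0.009, 0, 0.001],
    [0.005, 0, 0.006],
    [0.001, 0, 0.01],
    [-0.001, 0, 0.015],
  ],
  rot=[
    [0, -0.045, 0],
    [0, -0.02, 0],
    [0, -0.004, 0],
    [0, 0.004, 0],
  ],
)

```text
clock: 17.92
position: [412.9, 232.4, 363.3]
eef_rot: [3.139, 0.024, 1.666]
force: [0.7, -0.0, -8.3]
opening: 28.4
grip_force: 120.6
```

```bash
python3 cyc.py 5
```

```text
t 17.9167 k 140 z 0.019456476 cc 0.99 W [-3.984 -0.09 ] inn -0.008563506723936264 x [-0.012  0.032  0.031] roll meas/cmd -0.024 -0.025 pivot [563.255 241.445 149.832] cmd [563.643 239.199 150.265] F [ 0.657 -0.029 -8.317] pitch -0.0024295753782974583
slide [[-0.006, -0.0, 0.017], [-0.002, -0.0, 0.015], [-0.0, -0.0, 0.011], [0.001, -0.0, 0.005], [0.001, -0.0, 0.001]]
rot [[0.0, 0.028, 0.0], [0.0, 0.01, 0.0], [0.0, -0.001, 0.0], [0.0, -0.004, 0.0], [0.0, -0.005, 0.0]]
```

Request:
move_arm(
  hand=[0.02, 0.02, 0.02, 0.02, 0.02],
  slide=[
    [-0.006, 0, 0.017],
    [-0.002, 0, 0.015],
    [0, 0, 0.011],
    [0.001, 0, 0.005],
    [0.001, 0, 0.001],
  ],
  rot=[
    [0, 0.028, 0],
    [0, 0.01, 0],
    [0, -0.001, 0],
    [0, -0.004, 0],
    [0, -0.005, 0],
  ],
)

```text
clock: 18.38
position: [413.2, 225.3, 314.6]
eef_rot: [-3.141, -0.002, 1.664]
force: [-0.8, -0.1, -5.9]
opening: 28.5
grip_force: 120.9
```

Run:
```python
from ctl import *
st=load(); tick(st); save(st); np.set_printoptions(precision=3,suppress=True); s=ctrl.sense(); print(s["position"],s["eef_rot"],s["force"],s["moment"])
C=cur()@MT; c,sn=np.cos(.0931),np.sin(.0931); d=C[:2,3]-[413.2,226.5]; print("carrier in stand",c*d[0]+sn*d[1],-sn*d[0]+c*d[1],C[2,3])
```

```text
t 18.3833 k 145 z 0.04182075 cc 0.99 W [-5.482 -1.212] inn 0.018954504438475298 x [0.012 0.079 0.029] roll meas/cmd 0.002 0.004 pivot [562.29  239.653 100.548] cmd [563.643 238.717 102.   ] F [-0.817 -0.114 -5.879] pitch 0.0009557021870286918
[413.339 225.44  314.49 ] [ 3.142 -0.002  1.664] [-0.047  0.106 -5.733] [-0.07   0.595 -0.077]
carrier in stand 0.04848293086517461 -0.6010549209014368 85.58999297416753
```

Request:
move_arm(
  hand=[0.02, 0.02, 0.02, 0.02],
  slide=[
    [0, 0, 0.001],
    [0, 0, 0],
    [0, 0, 0],
    [0, 0, 0],
  ],
  rot=[
    [0, 0, 0],
    [0, 0, 0],
    [0, 0, 0],
    [0, 0, 0],
  ],
)

```text
clock: 18.77
position: [413.5, 225.4, 314.2]
eef_rot: [3.141, -0.003, 1.664]
force: [-5.5, 0.3, 1.9]
opening: 28.7
grip_force: 122.1
```

Request:
move_arm(
  hand=[0.035, 0.045, 0.06, 0.085, 0.085, 0.085, 0.085, 0.085],
  slide=[
    [0, 0, 0],
    [0, 0, 0],
    [0, 0, 0],
    [0, 0, 0],
    [0, 0, 0],
    [0, 0, 0],
    [0, 0, 0],
    [0, 0, 0],
  ],
  rot=[
    [0, 0, 0],
    [0, 0, 0],
    [0, 0, 0],
    [0, 0, 0],
    [0, 0, 0],
    [0, 0, 0],
    [0, 0, 0],
    [0, 0, 0],
  ],
)

```text
clock: 19.43
position: [413.4, 225.1, 313.3]
eef_rot: [3.141, -0.003, 1.664]
force: [-0.7, -1.3, 0.6]
opening: 84.9
grip_force: 0.0
```

Request:
move_arm(
  hand=[0.085, 0.085, 0.085, 0.085, 0.085, 0.085, 0.085, 0.085],
  slide=[
    [0, 0, -0.005],
    [0, 0, -0.015],
    [0, 0, -0.025],
    [0, 0, -0.025],
    [0, 0, -0.025],
    [0, 0, -0.02],
    [0, 0, -0.01],
    [0, 0, 0],
  ],
  rot=[
    [0, 0, 0],
    [0, 0, 0],
    [0, 0, 0],
    [0, 0, 0],
    [0, 0, 0],
    [0, 0, 0],
    [0, 0, 0],
    [0, 0, 0],
  ],
)

```text
clock: 20.1
position: [413.9, 224.9, 441.3]
eef_rot: [3.136, -0.004, 1.664]
force: [-0.3, -0.7, -0.2]
opening: 85.1
grip_force: 0.0
```

Run:
```python
from ctl import *
m=ctrl.camera_model("wrist"); im=ctrl.snapshot("wrist"); t=ctrl.snapshot("top")
v=cv2.resize(im[:,:,::-1],(560,420),interpolation=cv2.INTER_CUBIC); k=560/512
for P,q in((box(-15,15,30,175),[413.2,226.5,.093]),):
    cv2.polylines(v,[(proj(place(P,q),m)*k).astype(np.int32)],True,(0,0,255),1)
C=T([413.2,226.5,85],Ro.from_euler('z',.0931).as_matrix())
print([measure(t,ctrl.camera_model("top"),C,g)[:2] for g in(0,.05)])
c=cv2.resize(t[150:280,140:240,::-1],(323,420),interpolation=cv2.INTER_CUBIC)
cv2.imwrite("pics/end.png",cv2.resize(np.hstack([v,c]),(799,380))); print(ctrl.sense()["position"],ctrl.sense()["clock"])
```

```text
[(np.float32(0.11559706), 0.9824231411327805), (np.float32(0.114823356), 0.9824975202094943)]
[413.20319219 224.68779355 437.71337819] 20.2
```

View pics/end.png

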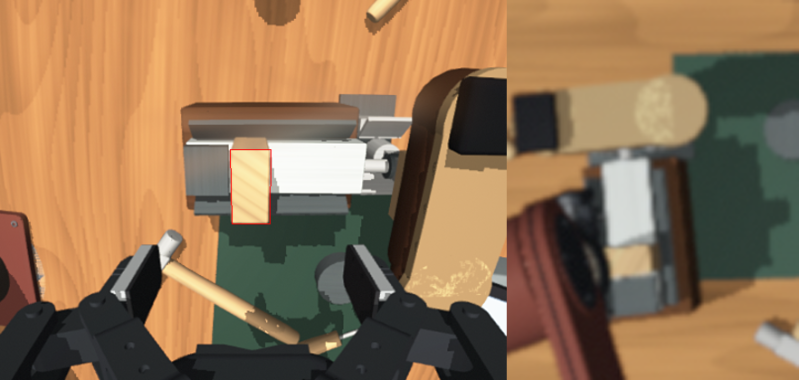

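The carrier is seated: the handle matches its model outline and the shoe rests in the slot, leaning about 0.05 rad. I'll let it settle briefly, then hand in.

Request:
move_arm(
  hand=[0.085, 0.085, 0.085, 0.085, 0.085, 0.085, 0.085, 0.085],
  slide=[
    [0, 0, 0],
    [0, 0, 0],
    [0, 0, 0],
    [0, 0, 0],
    [0, 0, 0],
    [0, 0, 0],
    [0, 0, 0],
    [0, 0, 0],
  ],
  rot=[
    [0, 0, 0],
    [0, 0, 0],
    [0, 0, 0],
    [0, 0, 0],
    [0, 0, 0],
    [0, 0, 0],
    [0, 0, 0],
    [0, 0, 0],
  ],
)

```text
clock: 20.87
position: [413.4, 224.8, 438.3]
eef_rot: [3.141, -0.003, 1.664]
force: [-0.1, -0.9, -0.3]
opening: 85.0
grip_force: 0.0
```

```bash
python3 -c "
from station import ctrl
print(ctrl.finish_job())"
```

```text
the job is handed in; nothing more can be done
None
```

I held the shoe at the lamp spot for about 5 s within the lean limit by my camera estimate, then seated the carrier in the drying stand, let go and handed the job in at about 21 s; no verdict came back.

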